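# Lock a castle nut on an aircraft axle

## Robot

A 7-joint arm with a two-finger parallel gripper is mounted at the origin on the work surface. World frame = base frame: x ahead of the robot, y to its left, z up, the work surface at z = 0. Lengths are in m, angles in rad, forces in N, time in s.
With the tool pointing down it reaches from about 0.425 to 0.95 m from the base axis. Payload 16.7 kg.
Tool frame: the origin (TCP) lies on the centre line of the jaws, within the pads' length; the fingertips stand 19 mm ahead of it and the grasp point (between the pads) is the TCP; x points along the fingers, z is the direction in which the jaws open and shut, and the axes are right-handed (so a half turn about x gives the same grasp; the last joint's range is limited). The gripper opens to 94 mm and grips with 3 to 60 N. Pads are 16 mm wide; open, the fingers measure 119 mm over their backs; the gripper's body (75 mm by 177 mm) begins 78 mm behind the grasp point.
Start: joints at [-1.308, 0.426, 0.074, 1.606, -0.034, 1.111, -0.067], TCP at [0.27, 0.619, 0.224] pointing down, gripper open.
Joint ranges: [-2.85, 2.85], [-0.5, 2.14], [-1.23, 1.37], [0.21, 2.46], [-1.02, 4.16], [0.16, 2.05], [-2.73, 2.73]. Speed limits (rad/s): [1.89, 1.89, 2.39, 2.39, 3.01, 3.01, 3.01].

## Interface

Orientations are given as a 3x3 rotation matrix whose columns are the frame's x, y, z axes.
In Python, from cell import read_state, grab_frame, finish_job, look_for, regions_of, tip_of gives the robot as it stands.
- The arm moves only by the tool send_rows, never from a script. Its argument "plan" is a list of rows, each a list of 2 entries, a list of its own where there are three numbers: the shift along the world's x, y, z in cm, then the turn about the world's z in degrees. A call has 1 to 8 rows; each row shifts and turns the commanded pose from where the row before left it; what a row does not reach is not made up. A row lasts 1/10 s, in which the tool goes at most 50 mm and 8.59 degrees, less where a joint would pass 70% of its speed; a pose out of reach is approached as far as the arm can. A call with a gripper value outside its range is refused whole. "claw" is the opening, from 0 (shut) to 1 (fully open), set as the call begins (left out, the last holds). The fingers move at their own pace and stop on an object; "squeeze" is the grip in N (left out, the last holds). Time passes only in rows, so rows that do not move let the fingers close. It gives the time, the measured TCP pose, the force and the opening at its end, in the units of the state.
- read_state(): the state, without advancing time (a new reading comes with each control period).
- grab_frame(name): name is "side" or "top" or "wrist"; returns a dict with "color" (420x560x3 uint8, red, green, blue), "depth" (420x560 float32, m along the optical axis (not along the pixel's ray), 0 where there is no reading), "intrinsics" (3x3 intrinsics, pixels), "xyz" and "attitude" of the camera in the world. Camera axes: x right, y down, z forward; pixel columns grow to the right and rows downward; lengths in m; the calibration is good to about 2 mm. A picture is of the moment at which its call begins.
- finish_job(): hands the job in, once; it reports no verdict.
Trained networks look in a picture, given as the dict that the camera call returned (one of the last four; its "shot" number tells which), for a name from the list of things; names that differ only in an ending like _2 or _b are one class to them, and where a whole thing is asked for, a point or a joint stands for the part that bears it (a point fixed in the world has none). Each returns a list of dicts, best first, with "score" (0 to 1); they miss things now and then, are a little off and sometimes report something else, mostly with a low value. They report only what shows in the picture. A call takes as long as a camera call. They do not tell look-alikes from the thing itself.
- look_for(picture, query): "point" ([x, y, z] in m, in world coordinates, good to about 4 mm: the middle of the surface that is visible of it).
- regions_of(picture, query): "pixels" (420x560 bool, what is visible of it).
- tip_of(picture, query): "point" ([x, y, z] in m, in world coordinates, good to about 4 mm: a listed point, or the origin of a listed thing).
The state is a dict: "time_s": time; "joint_pos": joint angles; "joint_vel": joint speeds; "effort": joint torques, N m; "tcp_pos": TCP position; "ee_rot": TCP orientation; "force": force on the tool from outside, world axes, zero at the start; "wrist_torque": the same for the moment, N m; "width": opening from 0.0 (shut) to 1.0 (fully open).
Only numpy, scipy, OpenCV 4.12 (cv2) and the standard library are available. Lean on these libraries where they do the work, as an engineer would, in place of code of your own. Each camera call takes 0.05 s, during which the arm holds its last target.

## Task

Push the handle of the open-jaw spanner to tighten the castle nut (clockwise seen from above) until its next slot lines up with the cross hole in the axle and the pin guide; do not back the nut off, run past that slot, or turn the nut with the fingers. Then draw the spanner off the nut, lay it flat in the tool tray, and finally push the lock pin through the guide, slot and axle until its head is fully home against the guide. Leave the tin, the cup and the angle bracket alone.

Things in the scene. Friction and masses are not known exactly. Their poses are not given: they have to be found in the camera images.
- hole (a point): Point on the upright axle's centre line at the height of its cross hole, 76 mm above the bench. Local z up; x runs along the hole towards the pin guide (to the robot's left and a little ahead). The axle is a fixed steel stub 30 mm thick, top 91 mm above the bench. Hole 10 mm wide and high. The pin guide is a fixed dark steel block 24 mm wide, top 84 mm up, 46 to 98 mm from the axle along x.
- fixture: Fixed grey base plate, 12 mm thick, that holds axle and guide; origin on the bench under the axle, axes as hole. Plate 130 mm wide, from x = -75 to 105 mm. On it, round the axle, an aluminium hub 116 mm across, top face 50 mm above the bench, carries nut and spanner; its foot flange is 128 mm across, 22 mm high.
- nut_slot (a point): Outer end of the castle-nut slot to bring in line with the cross hole, 24 mm from the axle's centre line, 76 mm above the bench; x points radially outwards along the slot, z up. In line when x is parallel to the x of hole; starts 0.35 to 0.85 rad anticlockwise of it (from above). Steel nut, 50 mm across flats, hexagon 50-68 mm and crown 68-82 mm above the bench, six slots 10 mm wide.
- nut (a joint): Angle (rad) by which the castle nut has turned since the start; positive is clockwise seen from above (tightening); 0 at the start. It turns about the upright axle without rising, with about 0.3 N m of friction, and stays where it is left.
- spanner_grip (a point): Best grip point on the spanner's handle, half-way up, 85 mm from the jaw's centre; x along the handle away from the jaw, z up. Handle 12 mm wide, 14 mm thick, ends 190 mm from the jaw's centre (last 20 mm is 18 mm wide). Loose dark steel, about 0.42 kg. At the start the spanner lies level on the hub, jaw round the nut's hexagon, underside 50 mm above the bench.
- spanner_jaw (a point): Centre of the spanner's open jaw, half-way up; axes as spanner_grip. Jaw 53 mm between its prongs, open away from the handle, head 85 mm wide, prongs end 34 mm beyond this point: about 0.1 rad of play either way before it turns the nut. Comes off level, drawn 65 mm along the handle (lifted straight up it can jam). At the start the handle is 3.67 rad anticlockwise of nut_slot.
- spanner: The open-jaw spanner; origin under the jaw's centre, axes as spanner_grip.
- pin_head (a point): Centre of the outer face of the lock pin's head; x along the pin, away from the axle. Loose steel pin, level in the guide, axis 76 mm above the bench, slides freely towards the axle: head 18 mm across, 6 mm thick; shank 6 mm thick, 132 mm long, tip tapered. Starts with this face 184-194 mm from the axle's centre line; home (head against guide) it is 104 mm from it.
- tray_in (a point): Centre of the inner floor (4 mm above the bench) of the fixed aluminium tool tray; inner size 152 mm along local x and 302 mm along local y, walls 22 mm high above the bench; z up. The empty tray lies to the robot's right.
- tin: Bystander: yellow can, 66 mm across, 75 mm high; origin at the centre of its underside.
- cup: Bystander: paper cup, 72 mm across, 90 mm high; origin at the centre of its underside.
- bracket: Bystander: yellow-green angle bracket, 70 x 50 mm, 30 mm high; origin at the centre of its underside.
There are look-alikes about, which are no part of the job. What is shaped like the part that bears pin_head but yellow is not meant.

How it is judged:
By the outcome, as a careful person would: the job done as asked, in the order asked, and still so for the second after the job is handed in, with the robot touching nothing.
It also fails if it takes over 67 s, if anything falls off the work surface, if the arm or the gripper's body presses on something with over 40 N, if the wrist force passes 120 N, or if a joint passes its speed limit or range.

## Working session

There is one attempt and no reset: what is moved stays moved. The work goes in short steps, Python scripts to look and compute and a tool call to move; the robot and the scene stay as the last step left them, time stands still between calls to the robot, and variables do not carry over. Pictures are saved under pics/ and viewed, and the job is handed in when it is done.

Besides the shell and the picture viewer there is one more tool, called after ">>>" in YAML: its name, and indented under it one key for each argument. send_rows: Moves the arm, as the interface text tells. Its arguments: {"type":"object","properties":{"plan":{"type":"array","items":{"type":"array"}},"claw":{"type":"number"},"squeeze":{"type":"number"}},"required":["plan"]}

```bash
ls; mkdir -p pics
cat > h.py <<'E'
import numpy as np, cv2
from cell import *
def save(p,name,crop=None,scale=1):
    im=p["color"][:,:,::-1].copy()
    if crop: r0,r1,c0,c1=crop; im=im[r0:r1,c0:c1]
    if scale!=1: im=cv2.resize(im,None,fx=scale,fy=scale,interpolation=cv2.INTER_CUBIC)
    cv2.imwrite("pics/"+name,im)
def px2w(p,u,v,z=None):
    K=p["intrinsics"];R=np.array(p["attitude"]);t=np.array(p["xyz"])
    d=R@np.linalg.inv(K)@np.array([u,v,1.0])
    if z is None: return t+d*p["depth"][int(round(v)),int(round(u))]
    return t+d*(z-t[2])/d[2]
def w2px(p,X):
    K=p["intrinsics"];R=np.array(p["attitude"]);t=np.array(p["xyz"])
    c=K@(R.T@(np.array(X)-t)); return c[:2]/c[2]
E
python3 - <<'E'
from h import *
s=read_state();print(s)
for n in["top","side"]:
    p=grab_frame(n);save(p,n+"0.png");print(n,p["xyz"],p["attitude"],p["intrinsics"])
    for q in["hole","nut_slot","spanner_grip","spanner_jaw","spanner","pin_head","tray_in","tin","cup","bracket","fixture"]:
        try:
            print(q,[(np.round(d["point"],3).tolist(),round(d["score"],2),w2px(p,d["point"]).round().tolist()) for d in tip_of(p,q)][:4])
        except Exception as e: print(q,e)
E
```

```text
pics
{'time_s': 0.0, 'joint_pos': array([-1.30849772,  0.42678755,  0.07384288,  1.6065505 , -0.03406568,
        1.11078341, -0.0671209 ]), 'joint_vel': array([ 0.00077094, -0.00084208, -0.00077554, -0.00224187, -0.00121831,
        0.00015517,  0.00114307]), 'effort': array([-1.77301959e-04, -9.35776520e+01,  3.66693266e+00, -4.54197514e+01,
       -4.86593996e-02,  2.00268900e-02,  1.71864294e-04]), 'tcp_pos': array([0.27005075, 0.6182088 , 0.22376324]), 'ee_rot': array([[-3.91247320e-04, -9.16391100e-01,  4.00283898e-01],
       [-1.20835662e-03,  4.00284069e-01,  9.16390312e-01],
       [-9.99999193e-01, -1.25150445e-04, -1.26393732e-03]]), 'force': array([-0.09309512, -0.1801283 , -0.6944965 ]), 'wrist_torque': array([ 0.00288319, -0.00615813,  0.02267446]), 'width': 1.0033455782938505}
top [0.38422362 0.02156484 1.37441331] [[ 0.01678497 -0.99311748  0.11591352]
 [-0.99984012 -0.01595669  0.00806997]
 [-0.00616483 -0.11603044 -0.99322653]] [[514.40501787   0.         285.08716217]
 [  0.         514.40501787 208.08485241]
 [  0.           0.           1.        ]]
hole [([0.50
[... 1034 characters left out ...]
.0, 231.0])]
spanner_grip [([0.552, -0.02, 0.058], 0.65, [281.0, 207.0]), ([0.499, 0.042, -0.0], 0.24, [297.0, 244.0])]
spanner_jaw [([0.504, 0.044, 0.058], 0.85, [296.0, 229.0])]
spanner [([0.671, -0.333, -0.0], 0.71, [265.0, 147.0]), ([0.502, 0.046, 0.052], 0.7, [296.0, 231.0])]
pin_head [([0.606, 0.204, 0.069], 0.65, [234.0, 272.0]), ([0.59, 0.408, 0.008], 0.56, [214.0, 380.0])]
tray_in [([0.457, -0.308, 0.004], 0.95, [331.0, 160.0])]
tin [([0.408, 0.274, -0.0], 0.85, [320.0, 337.0])]
cup [([0.674, -0.332, 0.002], 0.94, [264.0, 147.0])]
bracket [([0.668, -0.16, -0.001], 0.7, [252.0, 183.0]), ([0.496, 0.068, 0.074], 0.51, [297.0, 232.0])]
fixture [([0.5, 0.039, 0.0], 0.61, [297.0, 243.0])]
```

View pics/top0.png

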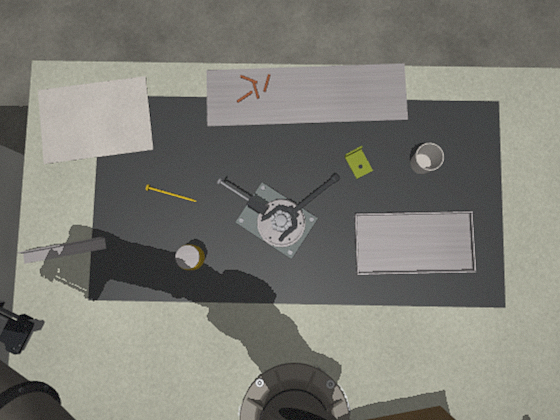

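View pics/side0.png

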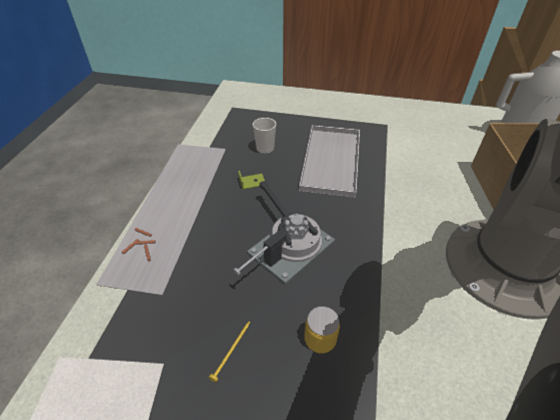

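Run:
```python
from h import *
im=cv2.imread("pics/top0.png")
cv2.imwrite("pics/top0c.png",cv2.resize(im[140:280,180:380],None,fx=4,fy=4,interpolation=cv2.INTER_CUBIC))
im=cv2.imread("pics/side0.png")
cv2.imwrite("pics/side0c.png",cv2.resize(im[180:300,200:360],None,fx=5,fy=5,interpolation=cv2.INTER_CUBIC))
```

```text
(no output)
```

View pics/top0c.png

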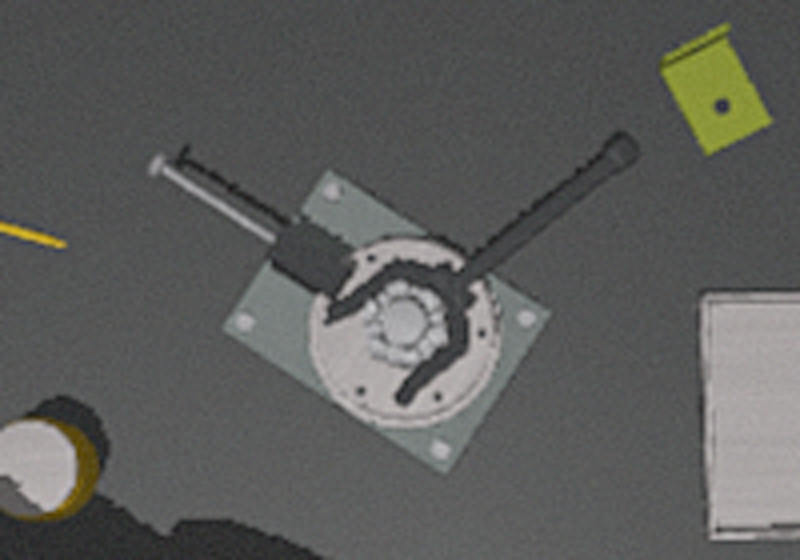

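View pics/side0c.png

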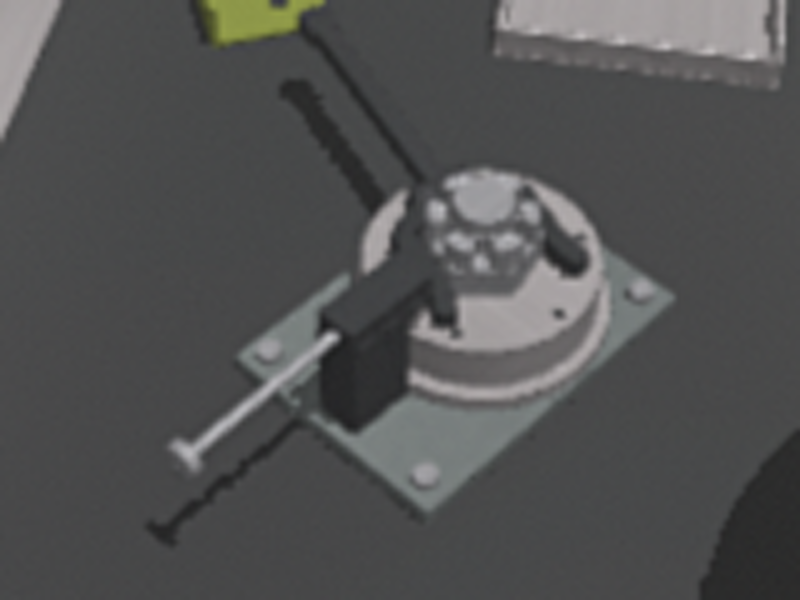

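The pin_head candidates are the steel pin in the guide, top px (218,182), and a yellow look-alike lying on the bench, px (147,188). I choose the steel one. The crops confirm it: the grey pin sits in the guide, and the yellow one lies loose. The spanner handle runs from px (281,221) to (336,178) in the top view.

Next I move above the grip point.

>>> send_rows:
  plan:
    - [[1.8,-4.0,0],-1.7]
    - [[1.8,-4.0,0],-1.7]
    - [[1.8,-4.0,0],-1.7]
    - [[1.8,-4.0,0],-1.7]
    - [[1.8,-4.0,0],-1.7]
    - [[1.8,-4.0,0],-1.7]
    - [[1.8,-4.0,0],-1.7]
    - [[1.8,-4.0,0],-1.7]
  claw: 0.6

```text
time_s: 2.0
tcp_pos: [0.4147, 0.2969, 0.2248]
ee_rot: [[0.0, -0.796, 0.606], [0.001, 0.606, 0.796], [-1.0, 0.0, 0.001]]
force: [0.8, 0.2, 0.1]
width: 0.602
```

>>> send_rows:
  plan:
    - [[1.8,-4.0,0],-1.7]
    - [[1.8,-4.0,0],-1.7]
    - [[1.8,-4.0,0],-1.7]
    - [[1.8,-4.0,0],-1.7]
    - [[1.8,-4.0,0],-1.7]
    - [[1.8,-4.0,0],-1.7]
    - [[1.8,-4.0,0],-1.7]
    - [[0,0,0],0]

```text
time_s: 2.8
tcp_pos: [0.5416, 0.0128, 0.2249]
ee_rot: [[0.001, -0.649, 0.761], [-0.002, 0.761, 0.649], [-1.0, -0.002, -0.0]]
force: [-0.3, 0.2, 0.8]
width: 0.601
```

Run:
```python
from h import *
s=read_state();print(s["time_s"],s["tcp_pos"],s["ee_rot"],s["joint_pos"],s["width"])
for n in ["wrist","top"]:
    p=grab_frame(n);save(p,n+"1.png");print(p["xyz"],p["attitude"])
    for q in["hole","nut_slot","spanner_grip","spanner_jaw","pin_head","tray_in"]:
        print(q,[(np.round(d["point"],3).tolist(),round(d["score"],2),w2px(p,d["point"]).round().tolist()) for d in tip_of(p,q)][:4])
```

```text
2.8 [0.54164692 0.01283414 0.22485995] [[ 1.31163375e-03 -6.48832362e-01  7.60930250e-01]
 [-1.67355284e-03  7.60928415e-01  6.48833682e-01]
 [-9.99997739e-01 -2.12448913e-03 -8.77958551e-05]] [-0.56825242  0.22052969  0.49618826  1.92846707 -0.12039217  1.02054811
  0.68684494] 0.6008253444638996
[0.48883134 0.07431547 0.38480564] [[ 7.60927345e-01  6.23272569e-01  1.80335467e-01]
 [ 6.48836776e-01 -7.30670549e-01 -2.12441489e-01]
 [-6.43138118e-04  2.78660821e-01 -9.60389365e-01]]
hole [([0.502, 0.039, 0.078], 0.75, [262.0, 150.0])]
nut_slot [([0.454, -0.314, 0.006], 0.64, [48.0, 340.0]), ([0.496, 0.064, 0.074], 0.61, [276.0, 121.0])]
spanner_grip [([0.559, -0.016, 0.06], 0.94, [273.0, 232.0])]
spanner_jaw [([0.455, -0.31, 0.007], 0.58, [50.0, 339.0])]
pin_head [([0.603, 0.208, 0.072], 0.68, [493.0, 70.0])]
tray_in [([0.452, -0.31, 0.007], 0.71, [48.0, 337.0])]
[0.38422362 0.02156484 1.37441331] [[ 0.01678497 -0.99311748  0.11591352]
 [-0.99984012 -0.01595669  0.00806997]
 [-0.00616483 -0.11603044 -0.99322653]]
hole [([0.675, -0.331, 0.001], 0.36, [420.0, 162.0])]
nut_slot []
spanner_grip [([0.412, 0.275, 0.001], 0.66, [193.0, 256.0])]
spanner_jaw [([0.673, -0.332, 0.001], 0.7, [420.0, 163.0])]
pin_head [([0.603, 0.207, 0.072], 0.64, [218.0, 181.0]), ([0.592, 0.406, 0.008], 0.44, [147.0, 188.0])]
tray_in [([0.454, -0.311, 0.002], 0.68, [414.0, 244.0])]
```

View pics/wrist1.png

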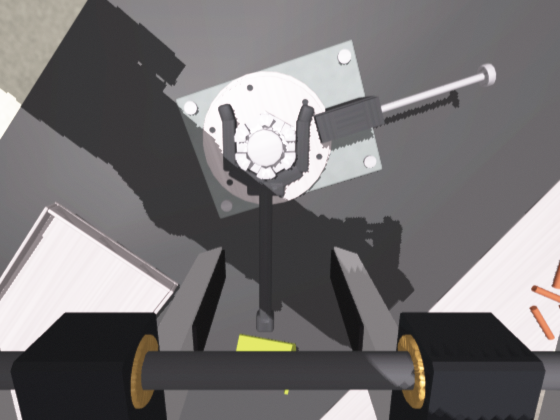

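Run:
```python
from h import *
p=grab_frame("wrist");save(p,"wrist1c.png",(60,220,180,500),2.5)
a=px2w(p,265,147.5,.091)
h1=px2w(p,265.5,200,.064);h2=px2w(p,264.5,300,.064);e=px2w(p,264.5,322,.064)
q1=px2w(p,385,111,.079);q2=px2w(p,480,78,.079);hd=px2w(p,489,75,.076)
print(a,h1,h2,e);d=h2-h1;print("handle",np.arctan2(d[1],d[0]),"from axle",np.arctan2(*(h2-a)[1::-1]), np.linalg.norm((e-a)[:2]))
d=q2-q1;print("pin",q1,q2,hd,np.arctan2(d[1],d[0]),np.arctan2(*(hd-a)[1::-1]),np.linalg.norm((hd-a)[:2]))
u=(h2-h1)[:2]/np.linalg.norm((h2-h1)[:2]);print("grip",e[:2]-u*.105+u*.0,h1[:2], a[:2]+.085*u)
```

```text
[0.49989586 0.04911426 0.091     ] [0.53212136 0.01051636 0.064     ] [ 0.59748707 -0.06782856  0.064     ] [ 0.61356058 -0.08674757  0.064     ]
handle -0.8754686496185132 from axle -0.8753576690189966 0.17713865506963145
pin [0.55501504 0.13403973 0.079     ] [0.59382027 0.20103376 0.079     ] [0.59855783 0.20840814 0.076     ] 1.0457858660441073 1.0162552328581482 0.18737322461660877
grip [ 0.54629368 -0.00612397] [0.53212136 0.01051636] [ 0.55435001 -0.01615247]
```

View pics/wrist1c.png

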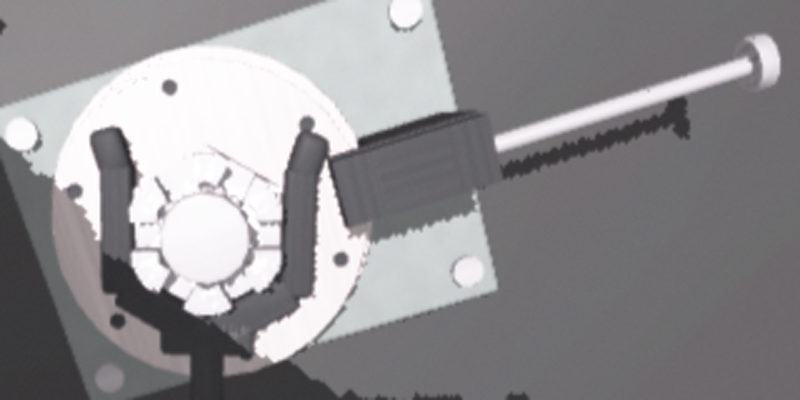

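```bash
cat >> h.py <<'E'
def cloud(p):
    K=p["intrinsics"];R=np.array(p["attitude"]);t=np.array(p["xyz"]);D=p["depth"]
    v,u=np.indices(D.shape);d=np.stack([(u-K[0,2])/K[0,0],(v-K[1,2])/K[1,1],np.ones(D.shape)],-1)*D[...,None]
    X=d@R.T+t;X[D<=0]=np.nan
    return X
E
python3 - <<'E'
from h import *
s=read_state();print(s["tcp_pos"],s["time_s"])
p=grab_frame("wrist");X=cloud(p)
z=X[...,2]
def near(c,r): return np.hypot(X[...,0]-c[0],X[...,1]-c[1])<r
m=near((.502,.042),.03)&(z>.0868)&(z<.096);P=X[m];print("axle",m.sum(),P.mean(0),(P.min(0)+P.max(0))/2,np.ptp(P,axis=0),[np.argwhere(m).mean(0)])
# spanner handle: z 0.055..0.07 beyond hub
m=(z>.058)&(z<.07)&(X[...,0]>.535)&(X[...,0]<.625)&(X[...,1]<.01)&(X[...,1]>-.13)
P=X[m][:,:2];c=P.mean(0);U,S,V=np.linalg.svd(P-c,full_matrices=False);print("handle",m.sum(),c,np.arctan2(V[0,1],V[0,0]),P.min(0),P.max(0),np.median(X[m][:,2]),np.std((P-c)@V[1]))
m=(z>.068)&(z<.09)&(X[...,1]>.14)&(X[...,1]<.2);P=X[m][:,:2];c=P.mean(0);U,S,V=np.linalg.svd(P-c,full_matrices=False);print("pin",m.sum(),c,np.arctan2(V[0,1],V[0,0]),np.median(X[m][:,2]))
m=(z>.06)&(z<.09)&(X[...,1]>.195)&(X[...,1]<.23);P=X[m];print("head",m.sum(),P.mean(0),P.min(0),P.max(0))
for q in ["nut_slot","hole"]: print(q,[(d["point"],d["score"]) for d in tip_of(p,q)])
E
```

```text
[0.54015654 0.01861606 0.22447562] 3.55
axle 1047 [0.50169472 0.04267351 0.09081766] [0.5017998  0.04246249 0.0899912 ] [0.02932517 0.02909571 0.00627732] [array([154.91499522, 261.57402101])]
handle 1663 [ 0.57818062 -0.04947084] -0.8841218882073355 [ 0.53502583 -0.10724062] [0.62496387 0.00969649] 0.06363352219738216 0.0037165050944000027
pin 766 [0.58514215 0.17413122] -2.1735594822710973 0.07582967853226216
head 343 [0.60003386 0.20011014 0.07591172] [0.59263286 0.19501046 0.06380915] [0.60959279 0.20762732 0.08157768]
nut_slot [([0.4982, 0.0638, 0.0779], 0.93)]
hole [([0.5011, 0.0401, 0.0756], 0.87)]
```

Run:
```python
from h import *
p=grab_frame("wrist");X=cloud(p);z=X[...,2];A=np.array([.5017,.0426])
r=np.hypot(X[...,0]-A[0],X[...,1]-A[1]);th=np.arctan2(X[...,1]-A[1],X[...,0]-A[0])
m=(z>.081)&(z<.088)&(r>.04)&(r<.105)&(abs(th-1)<.5)
P=X[m][:,:2].astype(np.float32);print("guide",m.sum(),P.mean(0),np.arctan2(*(P.mean(0)-A)[::-1]),cv2.minAreaRect(P))
m=(z>.008)&(z<.016)&(r<.14)&(r>.064)
P=X[m][:,:2].astype(np.float32);print("plate",m.sum(),cv2.minAreaRect(P))
for a,b in((.11,.13),(.13,.15),(.15,.17),(.17,.18),(.18,.2)):
    m=(z>.066)&(z<.09)&(r>a)&(r<b)&(abs(th-1)<.3);P=X[m];c=P.mean(0);print(a,m.sum(),c,np.arctan2(c[1]-A[1],c[0]-A[0]))
m=(z>.066)&(z<.09)&(r>.17)&(r<.22)&(abs(th-1)<.3);print(np.percentile(r[m],[50,90,99,100]))
```

```text
guide 1813 [0.54001886 0.10341291] 1.0085304527121635 ((0.5401685237884521, 0.10324160754680634), (0.052212636917829514, 0.022168651223182678), 58.0306510925293)
plate 7905 ((0.5099676847457886, 0.05478260666131973), (0.18026793003082275, 0.13032549619674683), 57.892208099365234)
0.11 180 [0.56555694 0.14420749 0.07708877] 1.009707862104117
0.13 187 [0.57616353 0.16111172 0.0761546 ] 1.0098116393926715
0.15 185 [0.58684644 0.1781838  0.0752643 ] 1.0100436047421149
0.17 92 [0.59479099 0.19071483 0.07462112] 1.0096801304564655
0.18 347 [0.60032622 0.19998753 0.07594499] 1.0110144450028633
[0.18479902 0.18891481 0.19034335 0.19062546]
```

>>> send_rows:
  plan:
    - [[1.56,-4.13,-2],-1.5]
    - [[0,0,-4],0]
    - [[0,0,-4],0]
    - [[0,0,0],0]
    - [[0,0,0],0]

```text
time_s: 4.25
tcp_pos: [0.5558, -0.023, 0.125]
ee_rot: [[-0.001, -0.635, 0.773], [-0.001, 0.773, 0.635], [-1.0, 0.0, -0.001]]
force: [0.0, -0.6, 0.7]
width: 0.6
```

Run:
```python
from h import *
s=read_state();print(s["tcp_pos"],s["ee_rot"][:,2],s["force"])
p=grab_frame("wrist");save(p,"w2.png")
X=cloud(p);z=X[...,2]
m=(z>.058)&(z<.07)&(X[...,0]>.535)&(X[...,0]<.625)&(X[...,1]<.01)&(X[...,1]>-.13)
P=X[m][:,:2];c=P.mean(0);U,S,V=np.linalg.svd(P-c,full_matrices=False);print("handle",m.sum(),c,np.arctan2(V[0,1],V[0,0]))
g=np.array([.5556,-.0231]);print(abs(V[1]@(g-c)))
f=-.884
k=[]
for i in range(16):
    f2=f-.05;k.append([[round(8.5*(np.cos(f2)-np.cos(f)),2),round(8.5*(np.sin(f2)-np.sin(f)),2),0],-2.86]);f=f2
print(f);print(k)
```

```text
[ 0.55576611 -0.02299928  0.12501695] [ 0.77284865  0.63458927 -0.00119342] [ 0.02806912 -0.59644267  0.69005266]
handle 2924 [ 0.57139909 -0.04140129] -0.883718671259615
0.0006061685203362314
-1.6840000000000006
[[[np.float64(-0.34), np.float64(-0.26), 0], -2.86], [[np.float64(-0.35), np.float64(-0.24), 0], -2.86], [[np.float64(-0.36), np.float64(-0.23), 0], -2.86], [[np.float64(-0.37), np.float64(-0.21), 0], -2.86], [[np.float64(-0.38), np.float64(-0.19), 0], -2.86], [[np.float64(-0.39), np.float64(-0.17), 0], -2.86], [[np.float64(-0.4), np.float64(-0.15), 0], -2.86], [[np.float64(-0.4), np.float64(-0.13), 0], -2.86], [[np.float64(-0.41), np.float64(-0.11), 0], -2.86], [[np.float64(-0.42), np.float64(-0.09), 0], -2.86], [[np.float64(-0.42), np.float64(-0.07), 0], -2.86], [[np.float64(-0.42), np.float64(-0.05), 0], -2.86], [[np.float64(-0.42), np.float64(-0.03), 0], -2.86], [[np.float64(-0.42), np.float64(-0.01), 0], -2.86], [[np.float64(-0.42), np.float64(0.02), 0], -2.86], [[np.float64(-0.42), np.float64(0.04), 0], -2.86]]
```

View pics/w2.png

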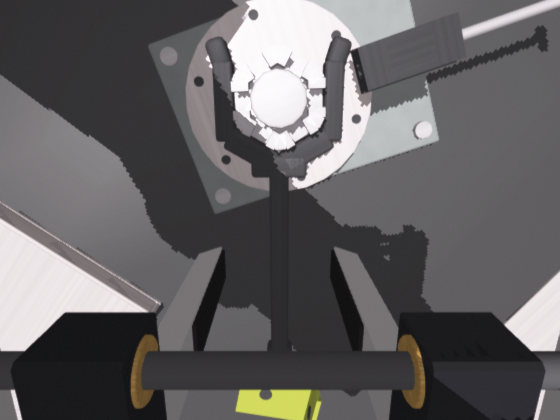

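>>> send_rows:
  plan:
    - [[0,0,-2.8],0]
    - [[0,0,-2.5],0]
    - [[0,0,-1.5],0]
    - [[0,0,0],0]
    - [[0,0,0],0]

```text
time_s: 4.8
tcp_pos: [0.5565, -0.0228, 0.0578]
ee_rot: [[0.001, -0.635, 0.773], [0.0, 0.773, 0.635], [-1.0, -0.001, 0.001]]
force: [0.6, 0.4, 0.1]
width: 0.602
```

>>> send_rows:
  plan:
    - [[0,0,0],0]
    - [[0,0,0],0]
    - [[0,0,0],0]
    - [[0,0,0],0]
    - [[0,0,0],0]
  claw: 0.21
  squeeze: 30

```text
time_s: 5.3
tcp_pos: [0.5559, -0.0227, 0.0566]
ee_rot: [[0.0, -0.635, 0.773], [0.0, 0.773, 0.635], [-1.0, -0.0, 0.0]]
force: [-0.1, 0.0, 0.9]
width: 0.224
```

>>> send_rows:
  plan:
    - [[-0.34,-0.26,0],-2.86]
    - [[-0.35,-0.24,0],-2.86]
    - [[-0.36,-0.23,0],-2.86]
    - [[-0.37,-0.21,0],-2.86]
    - [[-0.38,-0.19,0],-2.86]
    - [[-0.39,-0.17,0],-2.86]
    - [[0,0,0],0]

```text
time_s: 6.0
tcp_pos: [0.5339, -0.0357, 0.0566]
ee_rot: [[0.0, -0.378, 0.926], [0.0, 0.926, 0.378], [-1.0, -0.0, 0.0]]
force: [0.3, 0.9, -0.1]
width: 0.211
```

Run:
```python
from h import *
s=read_state();print(s["tcp_pos"],s["ee_rot"][:,2],s["force"])
p=grab_frame("wrist");save(p,"w3.png")
X=cloud(p);z=X[...,2]
for q in ["nut_slot","spanner_jaw","hole"]: print(q,[(d["point"],d["score"]) for d in tip_of(p,q)])
```

```text
[ 0.53394871 -0.03569699  0.05655905] [9.25928569e-01 3.77698524e-01 3.32462669e-04] [ 0.31796851  0.89107488 -0.05151001]
nut_slot [([0.4994, 0.0633, 0.072], 0.91)]
spanner_jaw [([0.5412, -0.0271, 0.0562], 0.34)]
hole [([0.4992, 0.0417, 0.0729], 0.77)]
```

View pics/w3.png

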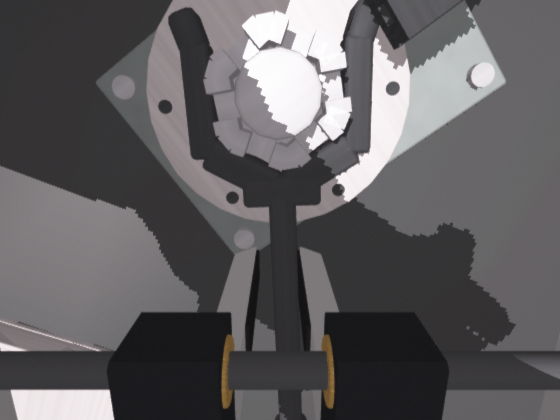

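```bash
cat >> h.py <<'E'
A=np.array([.5017,.0426]);H=1.011
def nut(p,verbose=0):
    X=cloud(p);z=X[...,2];m0=np.hypot(X[...,0]-A[0],X[...,1]-A[1])<.03
    m=m0&(z>.087)&(z<.096);a=X[m].mean(0)[:2] if m.sum()>50 else A
    r=np.hypot(X[...,0]-a[0],X[...,1]-a[1]);th=np.arctan2(X[...,1]-a[1],X[...,0]-a[0])
    m=(r>.0175)&(r<.0235)&(z>.06)
    hi=z>.079
    rel=(th-H+np.pi/6)%(np.pi/3)-np.pi/6
    # template: slot half width 5mm -> find offset maximising (low inside)-(low outside)
    best=[]
    offs=np.linspace(-np.pi/6,np.pi/6,241)
    for o in offs:
        d=(th-H-o+np.pi/6)%(np.pi/3)-np.pi/6
        ins=np.abs(r*np.sin(d))<.0048
        out=~ins&(np.abs(r*np.sin(d))>.0052)
        lo=~hi
        best.append(lo[m&ins].mean()-lo[m&out].mean())
    best=np.array(best);i=best.argmax()
    w=np.clip(best-0.8*best[i],0,None);near=np.abs(offs-offs[i])<.15
    return a,offs[i],(w*offs)[near].sum()/w[near].sum(),best[i]
def handle(p,f0=None):
    X=cloud(p);z=X[...,2];r=np.hypot(X[...,0]-A[0],X[...,1]-A[1]);th=np.arctan2(X[...,1]-A[1],X[...,0]-A[0])
    m=(z>.060)&(z<.068)&(r>.062)&(r<.082)&(np.abs((th-f0+np.pi)%(2*np.pi)-np.pi)<.25)
    P=X[m][:,:2];c=P.mean(0);V=np.linalg.svd(P-c,full_matrices=False)[2]
    v=V[0]*np.sign(V[0]@(c-A));return m.sum(),c,np.arctan2(v[1],v[0]),np.arctan2(c[1]-A[1],c[0]-A[0])
E
python3 - <<'E'
from h import *
for n in ["wrist","top","side"]:
    p=grab_frame(n);print(n,nut(p)); 
    if n=="wrist":print(handle(p,-1.13)); save(p,"w3n.png",(0,200,160,420),3)
E
```

```text
wrist (array([0.50168066, 0.04272852]), np.float64(-0.445058959258554), np.float64(-0.44636424650761175), np.float64(0.8965536330786807))
(np.int64(1358), array([ 0.53280966, -0.02325133]), np.float64(0.25625093508915614), np.float64(-1.129453005855864))
top (array([0.5017, 0.0426]), np.float64(0.5017821599483697), np.float64(0.45408185294441583), np.float64(0.2711598746081505))
side (array([0.50217486, 0.04430377]), np.float64(-0.3577924966588375), np.float64(-0.349857314579837), np.float64(0.018987468873001852))
```

View pics/w3n.png

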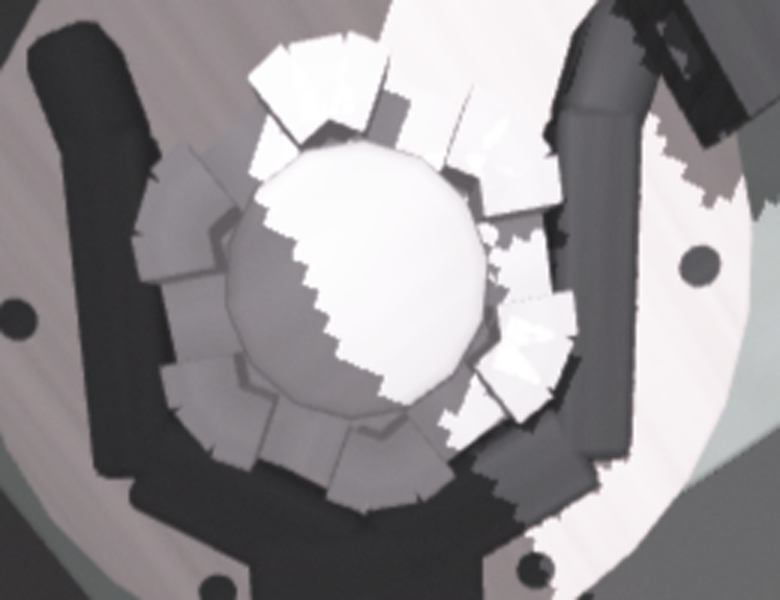

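>>> send_rows:
  plan:
    - [[-0.4,-0.15,0],-2.86]
    - [[-0.4,-0.13,0],-2.86]
    - [[-0.41,-0.11,0],-2.86]
    - [[-0.42,-0.09,0],-2.86]
    - [[-0.42,-0.07,0],-2.86]
    - [[-0.42,-0.05,0],-2.86]
    - [[-0.42,-0.03,0],-2.86]
    - [[-0.42,-0.01,0],-2.86]

```text
time_s: 7.15
tcp_pos: [0.5012, -0.042, 0.0566]
ee_rot: [[0.001, 0.013, 1.0], [0.0, 1.0, -0.013], [-1.0, 0.0, 0.001]]
force: [3.5, 2.8, -1.6]
width: 0.21
```

Run:
```python
from h import *
s=read_state();print(s["tcp_pos"],s["ee_rot"][:,2],s["force"],s["time_s"],np.arctan2(*(s["tcp_pos"][:2]-A)[::-1]))
p=grab_frame("wrist");save(p,"w4.png");print(nut(p),handle(p,-1.53))
```

```text
[ 0.50122    -0.04196583  0.05658428] [ 9.99921131e-01 -1.25265491e-02  9.04541049e-04] [ 3.49707792  2.81985705 -1.58921594] 7.15 -1.5764722814472276
(array([0.50179035, 0.04276384]), np.float64(0.20943951023931962), np.float64(0.20663539177272722), np.float64(0.8940564256880277)) (np.int64(1354), array([ 0.50485007, -0.03005883]), np.float64(-0.13391115676472723), np.float64(-1.5274691640940605))
```

View pics/w4.png

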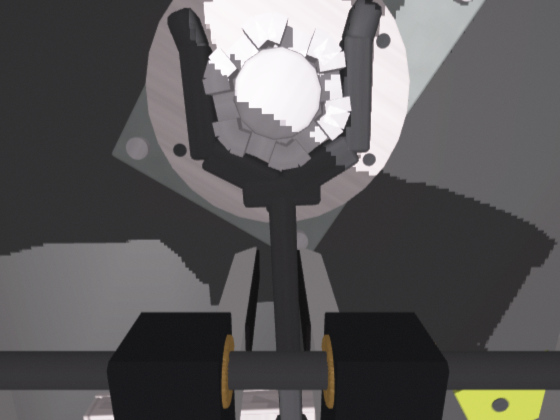

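>>> send_rows:
  plan:
    - [[-0.42,0.02,0],-2.86]
    - [[-0.42,0.04,0],-2.86]
    - [[-0.42,0.06,0],-2.86]
    - [[0,0,0],0]
    - [[0,0,0],0]

```text
time_s: 7.7
tcp_pos: [0.4882, -0.041, 0.0565]
ee_rot: [[-0.0, 0.158, 0.987], [-0.0, 0.987, -0.158], [-1.0, -0.0, -0.0]]
force: [0.6, 0.5, 0.3]
width: 0.212
```

Run:
```python
from h import *
s=read_state();print(s["tcp_pos"],s["ee_rot"][:,2],s["force"],s["time_s"],np.arctan2(*(s["tcp_pos"][:2]-A)[::-1]))
for i in range(2):
  p=grab_frame("wrist");print(nut(p),handle(p,-1.68))
save(p,"w5.png",(0,200,160,420),3)
```

```text
[ 0.48822969 -0.04096097  0.05647299] [ 9.87456387e-01 -1.57891788e-01 -2.58594977e-04] [0.62108676 0.47863396 0.32453862] 7.7 -1.7306246839401207
(array([0.50179333, 0.04274204]), np.float64(0.05235987755982996), np.float64(0.0509828823057826), np.float64(0.9028910937558015)) (np.int64(1363), array([ 0.49361622, -0.02974814]), np.float64(-0.2708611196617811), np.float64(-1.682069261641763))
(array([0.50179538, 0.04273657]), np.float64(0.05235987755982996), np.float64(0.05120478126848687), np.float64(0.8982753998748995)) (np.int64(1357), array([ 0.49362918, -0.02973075]), np.float64(-0.2833355189677693), np.float64(-1.681918812871856))
```

View pics/w5.png

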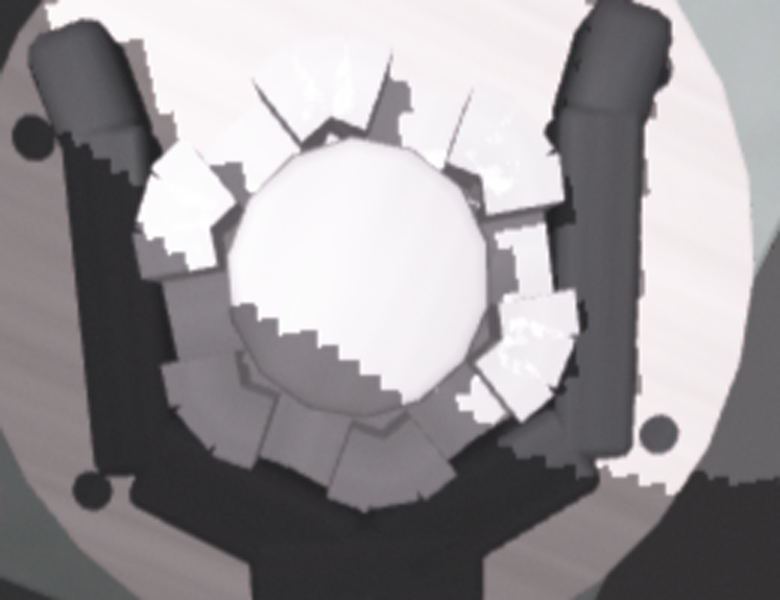

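>>> send_rows:
  plan:
    - [[-0.19,0.035,0],-1.29]
    - [[-0.19,0.035,0],-1.29]
    - [[0,0,0],0]
    - [[0,0,0],0]

```text
time_s: 8.2
tcp_pos: [0.4843, -0.0403, 0.0565]
ee_rot: [[-0.0, 0.204, 0.979], [-0.0, 0.979, -0.204], [-1.0, -0.0, -0.0]]
force: [2.3, -0.6, -1.0]
width: 0.209
```

Run:
```python
from h import *
s=read_state();print(s["tcp_pos"],s["ee_rot"][:,2],s["force"],s["time_s"],np.arctan2(*(s["tcp_pos"][:2]-A)[::-1]))
for i in range(2):
  p=grab_frame("wrist");print(nut(p),handle(p,-1.73))
save(p,"w6.png")
# handle lateral center profile
X=cloud(p);z=X[...,2];r=np.hypot(X[...,0]-A[0],X[...,1]-A[1]);th=np.arctan2(X[...,1]-A[1],X[...,0]-A[0])
for a,b in((.055,.06),(.06,.065),(.065,.07),(.07,.075),(.075,.08),(.1,.11),(.12,.13)):
    m=(z>.06)&(z<.068)&(r>a)&(r<b)&(abs(th+1.73)<.2);c=X[m].mean(0) if m.sum() else None;print(a,m.sum(),c)
```

```text
[ 0.48430547 -0.04030035  0.05646755] [ 9.78922955e-01 -2.04229852e-01 -1.21426261e-04] [ 2.26852549 -0.64838451 -0.96994238] 8.2 -1.7776204970077645
(array([0.50181959, 0.04274894]), np.float64(0.0043633231299858855), np.float64(0.0055892735707691096), np.float64(0.8939991984981164)) (np.int64(1362), array([ 0.49027037, -0.02925839]), np.float64(-0.32292880915331174), np.float64(-1.7285326450109393))
(array([0.50182915, 0.04273922]), np.float64(0.0043633231299858855), np.float64(0.005534448265607527), np.float64(0.8966995999515093)) (np.int64(1350), array([ 0.49016672, -0.02922788]), np.float64(-0.29478813431964773), np.float64(-1.730005593226262))
0.055 277 [ 0.49212518 -0.01391214  0.06375016]
0.06 273 [ 0.49124651 -0.01883253  0.06376848]
0.065 277 [ 0.49040371 -0.0238734   0.06369042]
0.07 263 [ 0.48967804 -0.02885443  0.06376315]
0.075 448 [ 0.49159437 -0.03380947  0.06380918]
0.1 443 [ 0.48407995 -0.06076156  0.06369539]
0.12 5 [ 0.48407411 -0.07672566  0.06236802]
```

View pics/w6.png

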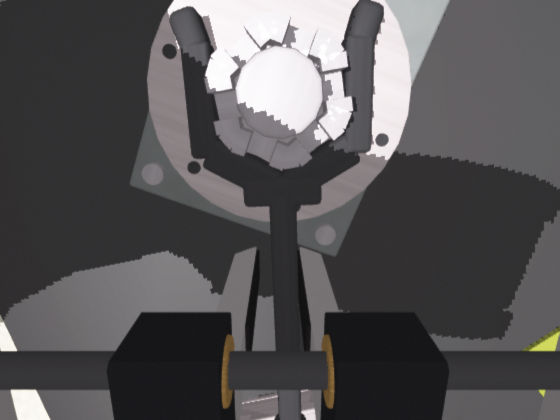

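>>> send_rows:
  plan:
    - [[0.62,-0.1,0],4.2]
    - [[0.62,-0.1,0],4.2]
    - [[0,0,0],0]
    - [[0,0,0],0]

```text
time_s: 8.7
tcp_pos: [0.4963, -0.0424, 0.0563]
ee_rot: [[-0.001, 0.062, 0.998], [0.0, 0.998, -0.062], [-1.0, 0.0, -0.001]]
force: [0.2, 0.3, -0.5]
width: 0.207
```

>>> send_rows:
  plan:
    - [[0,0,0],0]
    - [[0,0,0],0]
    - [[0,0,0],0]
    - [[0,0,0],0]
  claw: 0.0
  squeeze: 45

```text
time_s: 9.1
tcp_pos: [0.4964, -0.0423, 0.0564]
ee_rot: [[-0.001, 0.06, 0.998], [0.0, 0.998, -0.06], [-1.0, -0.0, -0.001]]
force: [-2.0, -0.8, -0.3]
width: 0.119
```

Run:
```python
from h import *
s=read_state();print(s["tcp_pos"],s["ee_rot"][:,2],s["force"],s["time_s"],s["width"],np.arctan2(*(s["tcp_pos"][:2]-A)[::-1]))
p=grab_frame("wrist");print(nut(p),handle(p,-1.63))
save(p,"w7.png")
X=cloud(p);z=X[...,2];r=np.hypot(X[...,0]-A[0],X[...,1]-A[1]);th=np.arctan2(X[...,1]-A[1],X[...,0]-A[0])
for a,b in((.055,.06),(.06,.065),(.065,.07),(.07,.075),(.1,.11)):
    m=(z>.06)&(z<.068)&(r>a)&(r<b)&(abs(th+1.65)<.2);c=X[m].mean(0) if m.sum() else None;print(a,m.sum(),c)
```

```text
[ 0.49640409 -0.04226448  0.05636741] [ 9.98224548e-01 -5.95598933e-02 -6.09397570e-04] [-2.04026204 -0.84321183 -0.30448946] 9.1 0.11902138014660317 -1.633119870372773
(array([0.50177935, 0.04274932]), np.float64(0.0043633231299858855), np.float64(0.005417988744627927), np.float64(0.9038083928388928)) (np.int64(1448), array([ 0.49679733, -0.03010358]), np.float64(-0.0884879232959778), np.float64(-1.6381281357684232))
0.055 289 [ 0.49753812 -0.01467301  0.06370701]
0.06 276 [ 0.49721864 -0.01964322  0.06367763]
0.065 277 [ 0.49697317 -0.02462245  0.06366389]
0.07 255 [ 0.49684142 -0.02967393  0.06363331]
0.1 434 [ 0.49481672 -0.06199531  0.0635772 ]
```

View pics/w7.png

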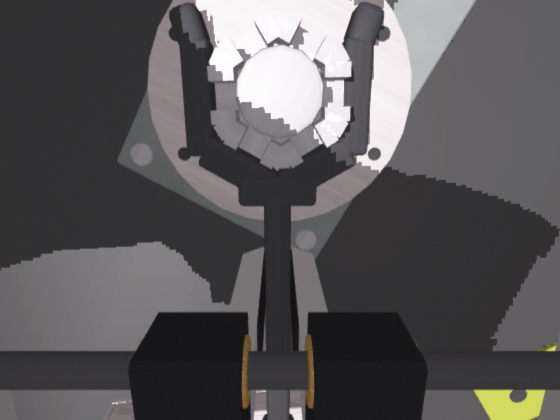

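>>> send_rows:
  plan:
    - [[0.24,0,0],1.6]
    - [[0,0,0],0]
    - [[-0.02,-0.5,0],0]
    - [[-0.03,-1,0],0]
    - [[-0.03,-1,0],0]
    - [[-0.03,-1,0],0]
    - [[-0.03,-1,0],0]
    - [[-0.03,-1,0],0]

```text
time_s: 9.95
tcp_pos: [0.4974, -0.0985, 0.0565]
ee_rot: [[-0.0, 0.032, 0.999], [-0.0, 0.999, -0.032], [-1.0, -0.0, -0.0]]
force: [-1.0, -1.0, -4.4]
width: 0.121
```

>>> send_rows:
  plan:
    - [[-0.03,-1,0],0]
    - [[-0.03,-1,0],0]
    - [[-0.03,-1,0.0],0]
    - [[-0.03,-1,0.0],0]
    - [[0,0,0],0]

```text
time_s: 10.45
tcp_pos: [0.4961, -0.1389, 0.0566]
ee_rot: [[0.0, 0.033, 0.999], [-0.001, 0.999, -0.033], [-1.0, -0.0, 0.0]]
force: [1.0, -0.9, -4.3]
width: 0.122
```

Run:
```python
from h import *
s=read_state();print(s["tcp_pos"],s["ee_rot"][:,2],s["force"],s["time_s"],s["width"])
p=grab_frame("wrist");print(nut(p))
save(p,"w8.png")
p=grab_frame("side");print(nut(p));save(p,"s8.png")
```

```text
[ 0.49614072 -0.13887276  0.05655933] [ 9.99451209e-01 -3.31246807e-02  1.88095926e-04] [ 1.0144388  -0.93295809 -4.3317443 ] 10.45 0.12188923638661713
(array([0.5017, 0.0426]), np.float64(-0.5235987755982988), np.float64(nan), np.float64(nan))
(array([0.50186937, 0.0444143 ]), np.float64(0.03490658503988664), np.float64(0.026905294206097368), np.float64(0.4695652173913043))h.py:37: RuntimeWarning: Mean of empty slice.
  best.append(lo[m&ins].mean()-lo[m&out].mean())
  ret = ret.dtype.type(ret / rcount)
```

View pics/w8.png

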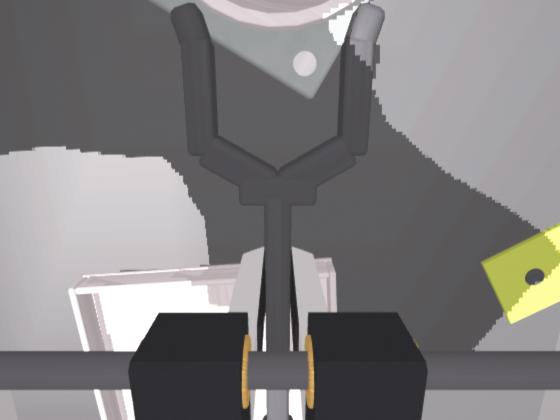

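View pics/s8.png

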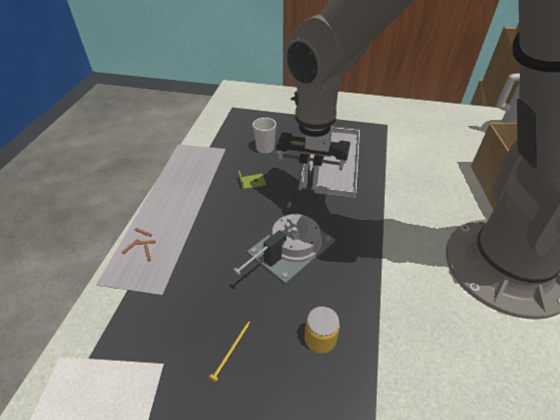

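>>> send_rows:
  plan:
    - [[-0.5,-2,0.5],0.5]
    - [[-1,-4,0],0.5]
    - [[-1,-4,0],0.5]
    - [[-1,-4,0],0.5]
    - [[-0.6,-2.6,0],0]
    - [[0,0,0],0]
    - [[0,0,0],0]

```text
time_s: 11.25
tcp_pos: [0.4552, -0.303, 0.0613]
ee_rot: [[-0.0, -0.003, 1.0], [0.0, 1.0, 0.003], [-1.0, 0.0, -0.0]]
force: [0.2, 0.7, -5.3]
width: 0.124
```

Run:
```python
from h import *
s=read_state();print(s["tcp_pos"],s["ee_rot"][:,2],s["force"],s["time_s"],s["width"])
p=grab_frame("wrist");save(p,"w9.png")
p=grab_frame("side");print(nut(p));save(p,"s9.png",(90,220,200,400),4)
```

```text
[ 0.45521786 -0.30301     0.0612799 ] [ 9.99995775e-01  2.89019379e-03 -3.11284206e-04] [ 0.16796722  0.73145158 -5.34198449] 11.25 0.12366199035962329
(array([0.50202153, 0.04474655]), np.float64(0.0436332312998583), np.float64(0.05799756160214131), np.float64(0.39671361502347424))
```

View pics/w9.png

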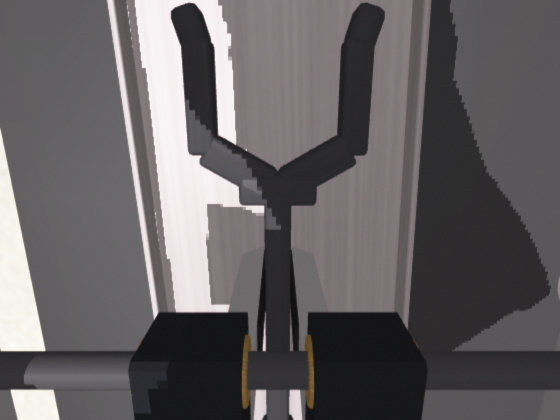

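View pics/s9.png

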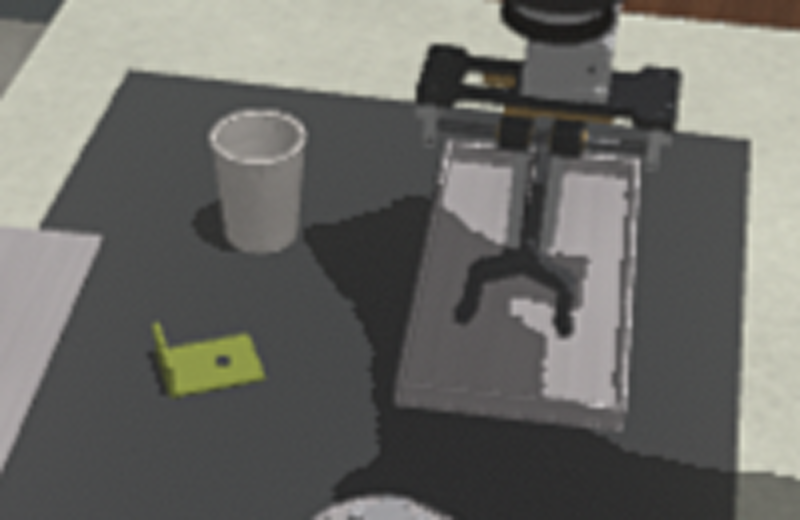

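>>> send_rows:
  plan:
    - [[0,0,-1.2],0]
    - [[0,0,-1.2],0]
    - [[0,0,-0.8],0]
    - [[0,0,-0.3],0]
    - [[0,0,0],0]
    - [[0,0,0],0]

```text
time_s: 11.95
tcp_pos: [0.4553, -0.3035, 0.0265]
ee_rot: [[-0.0, -0.003, 1.0], [-0.0, 1.0, 0.003], [-1.0, -0.0, -0.0]]
force: [0.4, 0.4, -4.6]
width: 0.124
```

>>> send_rows:
  plan:
    - [[0,0,0],0]
    - [[0,0,0],0]
    - [[0,0,0],0]
    - [[0,0,0],0]
  squeeze: 3

```text
time_s: 12.35
tcp_pos: [0.4555, -0.3034, 0.0267]
ee_rot: [[0.0, -0.003, 1.0], [-0.0, 1.0, 0.003], [-1.0, -0.0, 0.0]]
force: [-0.5, -1.0, -3.5]
width: 0.127
```

Run:
```python
from h import *
s=read_state();print(s["tcp_pos"],s["force"],s["time_s"],s["width"])
p=grab_frame("wrist");X=cloud(p);save(p,"w10.png")
for v in (200,240,170): print(X[v,279])
```

```text
[ 0.45545476 -0.30341563  0.02669709] [-0.45835446 -0.97392308 -3.48943467] 12.35 0.12722836453529232
[ 0.45560596 -0.2634562   0.02784866]
[ 0.45568017 -0.28178536  0.03028968]
[ 0.45555055 -0.2500558   0.026324  ]
```

View pics/w10.png

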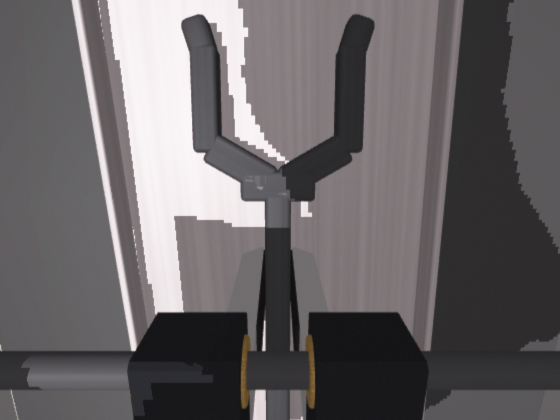

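>>> send_rows:
  plan:
    - [[0,0,-0.15],0]
    - [[0,0,0],0]
    - [[0,0,0],0]
    - [[0,0,0],0]

```text
time_s: 12.8
tcp_pos: [0.4553, -0.3033, 0.025]
ee_rot: [[-0.0, -0.003, 1.0], [0.0, 1.0, 0.003], [-1.0, 0.0, -0.0]]
force: [0.1, -0.7, -3.5]
width: 0.125
```

>>> send_rows:
  plan:
    - [[0,0,0],0]
    - [[0,0,0],0]
    - [[0,0,0],0]
    - [[0,0,0],0]
  claw: 0.4

```text
time_s: 13.2
tcp_pos: [0.4553, -0.3033, 0.025]
ee_rot: [[0.0, -0.004, 1.0], [-0.0, 1.0, 0.004], [-1.0, -0.0, 0.0]]
force: [-0.5, -0.5, 0.2]
width: 0.393
```

>>> send_rows:
  plan:
    - [[0,0,3],0]
    - [[0,0,4],0]
    - [[0,0,4],0]
    - [[0,0,4],0]
    - [[0,0,3],0]
    - [[0,0,0],0]

```text
time_s: 13.8
tcp_pos: [0.4568, -0.3043, 0.2087]
ee_rot: [[0.006, -0.003, 1.0], [-0.001, 1.0, 0.003], [-1.0, -0.001, 0.006]]
force: [-0.3, -0.3, -0.0]
width: 0.402
```

Run:
```python
from h import *
s=read_state();print(s["tcp_pos"],s["force"],s["time_s"],s["width"])
p=grab_frame("wrist");X=cloud(p);save(p,"w11.png");z=X[...,2]
m=(abs(X[...,0]-.4555)<.004)&(X[...,1]<-.25)&(X[...,1]>-.42)
for a in np.arange(-.41,-.24,.02):
    k=m&(abs(X[...,1]-a)<.004); print(round(a,3),np.nanmax(z[k]) if k.any() else None, end=' ')
```

```text
[ 0.45679289 -0.30427604  0.20866135] [-0.29942149 -0.34342411 -0.04119653] 13.8 0.40213813907196133
-0.41 0.018946711986481568 -0.39 0.01941667570129818 -0.37 0.019308409815816607 -0.35 0.019448198683526652 -0.33 0.01973669988476795 -0.31 0.02101565605526584 -0.29 0.019686744009644375 -0.27 0.01980175661640765 -0.25 0.019207707157277487
```

View pics/w11.png

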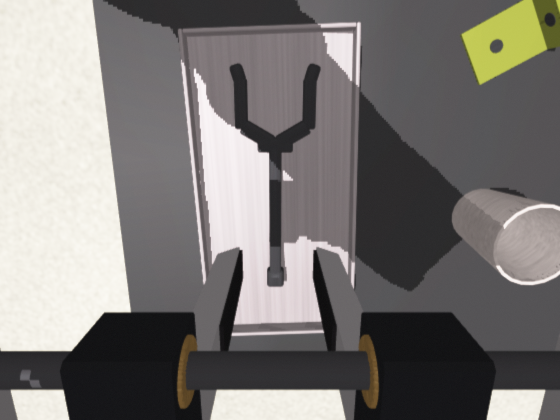

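Spanner lies flat at an even z of about 0.0195 m, well inside the tray. Next is the pin.

>>> send_rows:
  plan:
    - [[1.22,3.89,0.2],-2.29]
    - [[1.22,3.89,0.2],-2.29]
    - [[1.22,3.89,0.2],-2.29]
    - [[1.22,3.89,0.2],-2.29]
    - [[1.22,3.89,0.2],-2.29]
    - [[1.22,3.89,0],-2.29]
    - [[1.22,3.89,0],-2.29]
  claw: 0.0
  squeeze: 20

```text
time_s: 14.55
tcp_pos: [0.5404, -0.0292, 0.214]
ee_rot: [[-0.001, 0.274, 0.962], [-0.0, 0.962, -0.274], [-1.0, -0.0, -0.001]]
force: [1.1, -0.7, 0.1]
width: 0.008
```

>>> send_rows:
  plan:
    - [[1.22,3.89,0],-2.29]
    - [[1.22,3.89,0],-2.29]
    - [[1.22,3.89,0],-2.29]
    - [[1.22,3.89,0],-2.29]
    - [[1.22,3.89,0],-2.29]
    - [[1.22,3.89,0],-2.29]
    - [[1.22,3.89,0],-2.29]
    - [[0,0,0],0]

```text
time_s: 15.35
tcp_pos: [0.6255, 0.2478, 0.2123]
ee_rot: [[-0.002, 0.523, 0.852], [-0.0, 0.852, -0.523], [-1.0, -0.001, -0.002]]
force: [-1.7, 0.0, -1.1]
width: 0.002
```

>>> send_rows:
  plan:
    - [[0,0,0],0]
    - [[0,0,0],0]
    - [[0,0,0],0]

```text
time_s: 15.65
tcp_pos: [0.626, 0.2398, 0.2148]
ee_rot: [[-0.0, 0.529, 0.848], [-0.0, 0.848, -0.529], [-1.0, -0.0, -0.0]]
force: [0.1, -0.5, -0.3]
width: 0.009
```

Run:
```python
from h import *
s=read_state();print(s["tcp_pos"],s["ee_rot"],s["time_s"],s["width"],s["joint_pos"])
p=grab_frame("wrist");X=cloud(p);save(p,"w12.png");print(nut(p));z=X[...,2]
r=np.hypot(X[...,0]-A[0],X[...,1]-A[1]);th=np.arctan2(X[...,1]-A[1],X[...,0]-A[0])
for a,b in((.11,.13),(.13,.15),(.15,.17),(.178,.2)):
    m=(z>.066)&(z<.09)&(r>a)&(r<b)&(abs(th-1)<.3);c=X[m].mean(0);print(a,m.sum(),c,np.arctan2(c[1]-A[1],c[0]-A[0]),r[m].max())
print([(d["point"],d["score"]) for d in tip_of(p,"pin_head")])
```

```text
[0.62598514 0.2398484  0.21477858] [[-4.12764280e-04  5.29220803e-01  8.48484043e-01]
 [-1.57659172e-04  8.48484071e-01 -5.29220896e-01]
 [-9.99999902e-01 -3.52214774e-04 -2.66787403e-04]] 15.65 0.009078565375059508 [-0.93702674  0.49940749  0.67184717  1.65373408 -0.33948808  1.1086449
 -0.72891346]
(array([0.5017, 0.0426]), np.float64(-0.10908307824964553), np.float64(nan), np.float64(nan))
0.11 38 [0.56604758 0.14406779 0.07782655] 1.005631735842353 0.12986649847287696
0.13 8 [0.5724226  0.15429051 0.07764049] 1.0063210365185509 0.1339554155515296h.py:37: RuntimeWarning: Mean of empty slice.
  best.append(lo[m&ins].mean()-lo[m&out].mean())
  ret = ret.dtype.type(ret / rcount)
<stdin>:6: RuntimeWarning: Mean of empty slice.
  ret = um.true_divide(
Traceback (most recent call last):
ValueError: zero-size array to reduction operation maximum which has no identity
```

View pics/w12.png

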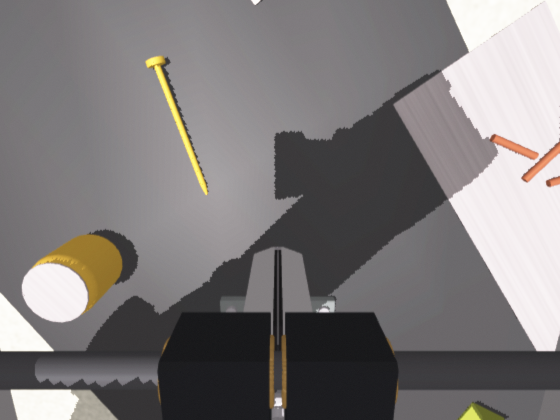

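Run:
```python
from h import *
p=grab_frame("side");save(p,"s12.png",(180,300,200,360),5)
print([(d["point"].round(4) if hasattr(d["point"],'round') else d["point"],d["score"]) for q in("pin_head","nut_slot","hole") for d in tip_of(p,q)])
p=grab_frame("top");save(p,"t12.png",(140,280,180,380),4)
print([(d["point"],d["score"]) for q in("pin_head","nut_slot","hole") for d in tip_of(p,q)])
```

```text
[([0.5906, 0.4061, 0.0049], 0.7), ([0.6067, 0.2009, 0.0689], 0.69), ([0.5104, 0.0656, 0.0758], 0.81), ([0.5045, 0.0423, 0.0768], 0.87)]
[([0.6008, 0.2033, 0.0715], 0.47), ([0.517, 0.0635, 0.0803], 0.72), ([0.5061, 0.0421, 0.0761], 0.57)]
```

View pics/s12.png

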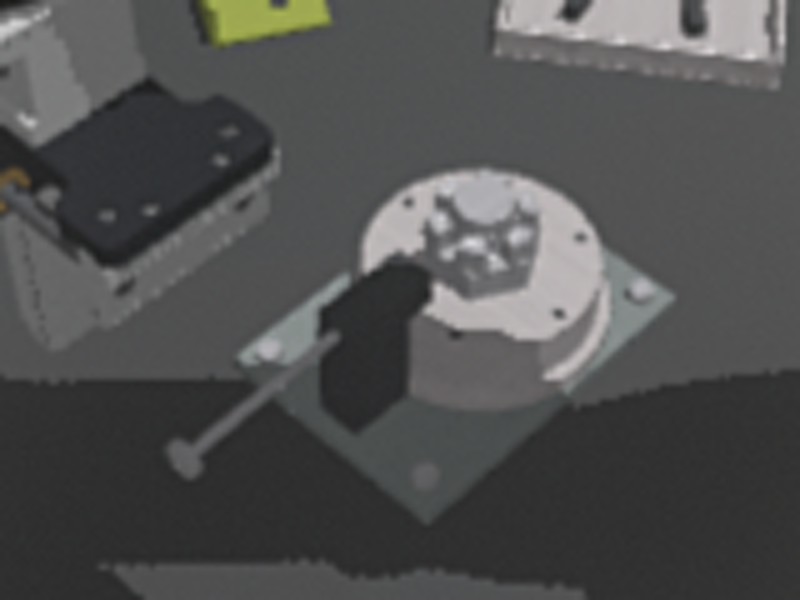

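View pics/t12.png

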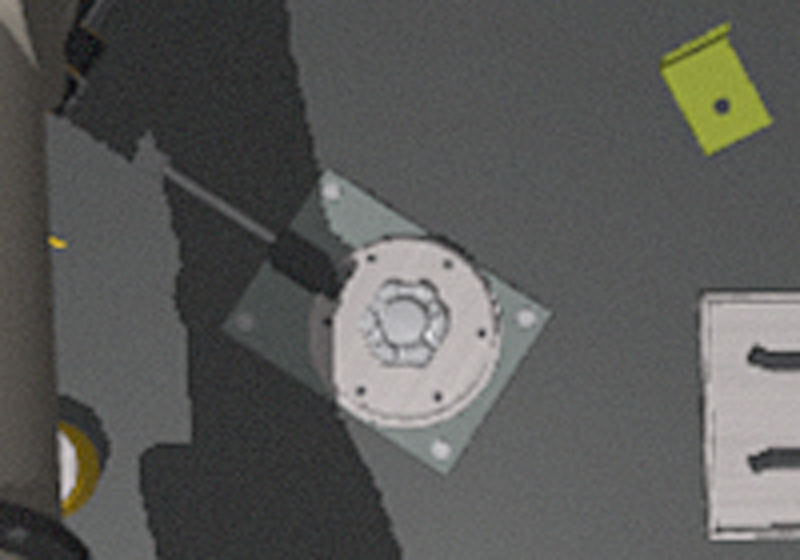

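>>> send_rows:
  plan:
    - [[-2.3,-3.7,0],0]
    - [[-2.3,-3.7,0],0]
    - [[-2.3,-3.7,0],0]
    - [[-2.3,-3.7,0],0]
    - [[-2.3,-3.7,0],0]
    - [[-2.3,-3.7,0],0]
    - [[-2.3,-3.7,0],0]
    - [[0,0,0],0]

```text
time_s: 16.9
tcp_pos: [0.4625, -0.0219, 0.2151]
ee_rot: [[-0.0, 0.533, 0.846], [0.002, 0.846, -0.533], [-1.0, 0.002, -0.001]]
force: [-0.1, 1.7, 0.4]
width: 0.008
```

>>> send_rows:
  plan:
    - [[0,0,0],0]
    - [[0,0,0],0]

```text
time_s: 17.1
tcp_pos: [0.4656, -0.017, 0.2151]
ee_rot: [[0.001, 0.527, 0.85], [0.0, 0.85, -0.527], [-1.0, 0.0, 0.0]]
force: [-0.5, 0.4, -0.2]
width: 0.002
```

Run:
```python
from h import *
s=read_state();print(s["tcp_pos"],s["time_s"])
p=grab_frame("wrist");X=cloud(p);save(p,"w13.png");print(nut(p));z=X[...,2]
print([(d["point"],d["score"]) for q in("pin_head","nut_slot","hole") for d in tip_of(p,q)])
r=np.hypot(X[...,0]-A[0],X[...,1]-A[1]);th=np.arctan2(X[...,1]-A[1],X[...,0]-A[0])
for a,b in((.11,.13),(.13,.15),(.15,.17),(.178,.2)):
    m=(z>.066)&(z<.09)&(r>a)&(r<b)&(abs(th-1)<.3);c=X[m].mean(0) if m.any() else [0,0,0];print(a,m.sum(),c,np.arctan2(c[1]-A[1],c[0]-A[0]))
```

```text
[ 0.46558381 -0.01695829  0.21514627] 17.1
(array([0.50179149, 0.04239412]), np.float64(0.0043633231299858855), np.float64(0.004646802169188448), np.float64(0.9273504273504274))
[([0.5148, 0.0614, 0.0759], 0.9), ([0.5006, 0.0399, 0.0746], 0.63)]
0.11 0 [0, 0, 0] -3.0568845419016695
0.13 0 [0, 0, 0] -3.0568845419016695
0.15 0 [0, 0, 0] -3.0568845419016695
0.178 0 [0, 0, 0] -3.0568845419016695
```

View pics/w13.png

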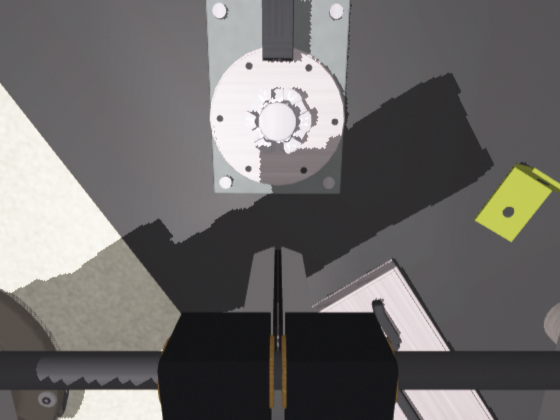

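>>> send_rows:
  plan:
    - [[2.3,3.7,0],0]
    - [[2.3,3.7,0],0]
    - [[2.3,3.7,0],0]
    - [[2.3,3.7,0],0]
    - [[2.3,3.7,0],0]
    - [[2.3,3.7,0],0]
    - [[2.3,3.7,0],0]
    - [[0,0,0],0]

```text
time_s: 18.1
tcp_pos: [0.6271, 0.2479, 0.213]
ee_rot: [[-0.001, 0.522, 0.853], [-0.001, 0.853, -0.522], [-1.0, -0.001, -0.0]]
force: [-1.6, -0.4, -1.2]
width: 0.006
```

>>> send_rows:
  plan:
    - [[0,0,0],0]
    - [[0,0,-3],0]
    - [[0,0,-4],0]
    - [[0,0,-4],0]
    - [[0,0,-3.1],0]
    - [[0,0,0],0]
    - [[0,0,0],0]

```text
time_s: 18.8
tcp_pos: [0.6263, 0.2404, 0.0748]
ee_rot: [[-0.0, 0.529, 0.849], [-0.0, 0.849, -0.529], [-1.0, -0.0, 0.0]]
force: [0.3, -0.3, 1.0]
width: 0.007
```

Run:
```python
from h import *
s=read_state();print(s["tcp_pos"],s["ee_rot"],s["time_s"],s["force"])
d=s["tcp_pos"][:2]-A;u=np.array([np.cos(1.0105),np.sin(1.0105)]);print(d@u,d@[-u[1],u[0]])
p=grab_frame("side");save(p,"s14.png",(180,300,200,360),5)
X=cloud(p);z=X[...,2]
q=(X[...,:2]-A)@u;l=(X[...,:2]-A)@np.array([-u[1],u[0]])
m=(abs(l)<.015)&(z>.06)&(z<.09)&(q>.1)&(q<.21);print(m.sum(),q[m].max(),np.percentile(q[m],98),l[m&(q>.18)].mean(),z[m&(q>.18)].mean())
```

```text
[0.62626101 0.24043372 0.07482137] [[-4.70667803e-05  5.28725839e-01  8.48792663e-01]
 [-4.45842817e-04  8.48792569e-01 -5.28725805e-01]
 [-9.99999900e-01 -4.03313533e-04  1.95778684e-04]] 18.8 [ 0.33144712 -0.3485607   1.02435683]
0.23378084033240676 -0.00037914053002280346
46 0.1401004656280224 0.13937957893174446 nan nan<stdin>:7: RuntimeWarning: Mean of empty slice.
  ret = ret.dtype.type(ret / rcount)
```

View pics/s14.png

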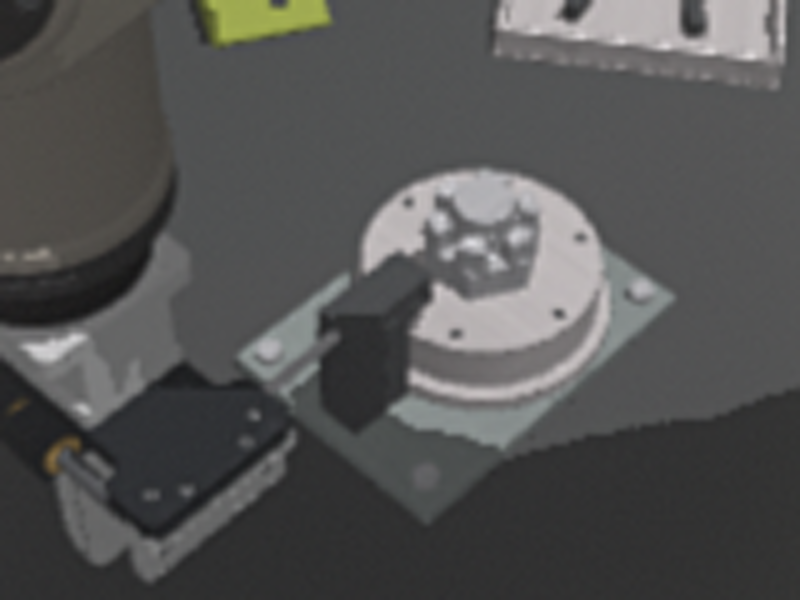

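>>> send_rows:
  plan:
    - [[-0.53,-0.85,0],0]
    - [[-0.53,-0.85,0],0]
    - [[-0.53,-0.85,0],0]
    - [[-0.53,-0.85,0],0]
    - [[-0.53,-0.85,0],0]
    - [[-0.27,-0.43,0],0]

```text
time_s: 19.45
tcp_pos: [0.598, 0.1955, 0.0753]
ee_rot: [[0.004, 0.528, 0.85], [0.003, 0.85, -0.528], [-1.0, 0.005, 0.002]]
force: [6.7, 11.3, 3.4]
width: 0.003
```

>>> send_rows:
  plan:
    - [[-0.27,-0.43,0],0]
    - [[-0.27,-0.43,0],0]
    - [[-0.27,-0.43,0],0]
    - [[-0.27,-0.43,0],0]

```text
time_s: 19.85
tcp_pos: [0.5883, 0.1799, 0.0758]
ee_rot: [[0.006, 0.526, 0.85], [0.004, 0.85, -0.526], [-1.0, 0.007, 0.002]]
force: [9.0, 14.8, 9.2]
width: 0.006
```

Run:
```python
from h import *
s=read_state();print(s["tcp_pos"],s["time_s"],s["force"])
d=s["tcp_pos"][:2]-A;u=np.array([np.cos(1.0105),np.sin(1.0105)]);print(d@u,d@[-u[1],u[0]])
p=grab_frame("side");save(p,"s15.png",(180,300,200,360),5)
p=grab_frame("top");save(p,"t15.png",(140,280,180,380),4)
```

```text
[0.58832779 0.17992532 0.07578707] 19.85 [ 9.02508459 14.76580711  9.17587328]
0.16236519183086479 -0.0004024093767622111
```

View pics/s15.png

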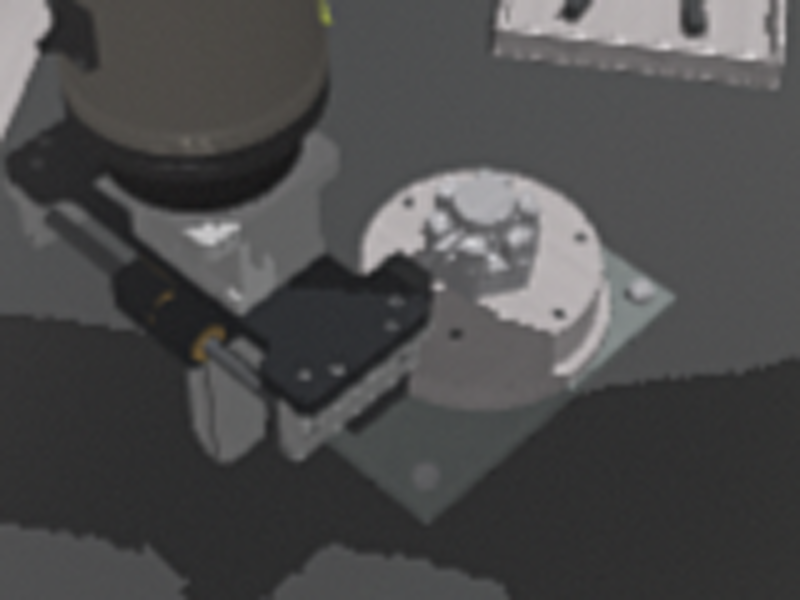

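View pics/t15.png

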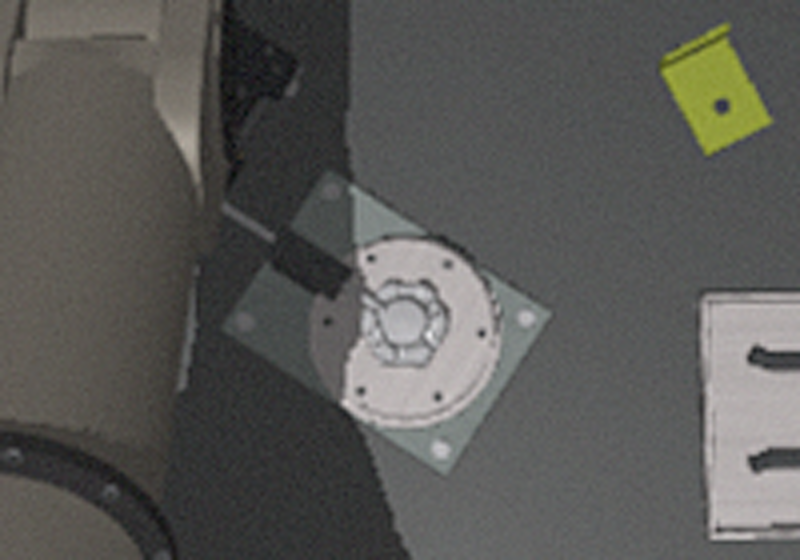

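>>> send_rows:
  plan:
    - [[0,0,0],0]
    - [[0,0,0],0]

```text
time_s: 20.15
tcp_pos: [0.5871, 0.1783, 0.0751]
ee_rot: [[0.003, 0.527, 0.85], [0.002, 0.85, -0.527], [-1.0, 0.003, 0.001]]
force: [3.4, 6.7, 5.2]
width: 0.005
```

Run:
```python
from h import *
s=read_state();print(s["tcp_pos"],s["time_s"],s["force"],s["wrist_torque"],s["ee_rot"])
d=s["tcp_pos"][:2]-A;u=np.array([np.cos(1.0105),np.sin(1.0105)]);print(d@u,d@[-u[1],u[0]])
p=grab_frame("wrist");save(p,"w16.png")
p=grab_frame("side");print(p["depth"].shape);X=cloud(p);z=X[...,2];q=(X[...,:2]-A)@u;l=(X[...,:2]-A)@np.array([-u[1],u[0]])
m=(abs(l)<.005)&(z>.06)&(q>.015)&(q<.05)
for a in np.argwhere(m): print(a,q[tuple(a)].round(4),l[tuple(a)].round(4),z[tuple(a)].round(4))
```

```text
[0.58709618 0.17825813 0.07510491] 20.15 [3.44399251 6.69468367 5.23033667] [ 1.27069667 -0.67696969 -0.03141566] [[ 0.00282517  0.52738873  0.84961941]
 [ 0.00220614  0.84961745 -0.52739485]
 [-0.99999358  0.00336436  0.00123682]]
0.16029838981829855 -0.000245121622550068
(420, 560)
[223 292] 0.0156 -0.0009 0.0886
[224 292] 0.016 -0.0005 0.0858
[224 293] 0.0156 0.0023 0.0876
[225 292] 0.016 -0.0004 0.0824
[225 293] 0.016 0.0028 0.0849
[225 294] 0.015 0.005 0.0858
[226 291] 0.0178 -0.0018 0.0793
[226 292] 0.0175 0.0011 0.0813
[227 289] 0.0215 -0.0046 0.0766
[227 290] 0.0216 -0.0014 0.0792
[227 291] 0.0207 0.0009 0.0802
[227 292] 0.0183 0.0019 0.0792
[228 288] 0.0284 -0.0014 0.0811
[228 289] 0.0262 -0.0003 0.0802
[228 290] 0.0242 0.0011 0.0797
[228 291] 0.0224 0.0026 0.0795
[228 292] 0.0215 0.0048 0.0804
[229 287] 0.0315 -0.0016 0.0799
[229 288] 0.0293 -0.0005 0.079
[229 289] 0.0271 0.0007 0.0782
[229 290] 0.0259 0.0027 0.0788
[230 286] 0.0345 -0.0019 0.0787
[230 287] 0.0329 -0.0002 0.0787
[230 288] 0.0317 0.0018 0.0793
[230 289] 0.0301 0.0035 0.0794
[230 290] 0.0198 -0.0027 0.0662
[230 291] 0.0243 0.0045 0.0755
[231 285] 0.0395 -0.0003 0.0804
[231 286] 0.0369 0.0003 0.0788
[231 287] 0.0352 0.0019 0.0788
[231 288] 0.0315 0.0017 0.0757
[231 289] 0.0224 -0.0034 0.0643
[231 290] 0.023 0.0003 0.0677
[231 291] 0.0245 0.0048 0.0724
[232 281] 0.0488 -0.0042 0.0814
[232 282] 0.0499 0.0001 0.0857
[232 283] 0.0451 -0.0013 0.0808
[232 284] 0.0431 -0.0 0.0802
[232 285] 0.0406 0.0008 0.0788
[232 286] 0.0383 0.0018 0.0777
[232 287] 0.0346 0.0014 0.0744
[232 288] 0.0272 -0.0022 0.0655
[232 289] 0.0265 0.0004 0.0671
[232 290] 0.0243 0.0015 0.0661
[233 282] 0.0497 -0.0001 0.082
[233 283] 0.0491 0.0025 0.0836
[233 284] 0.0472 0.0038 0.083
[233 285] 0.043 0.003 0.079
[233 289] 0.0253 -0.0006 0.0617
[233 290] 0.024 0.0014 0.0622
[234 290] 0.0264 0.0036 0.0625
```

View pics/w16.png

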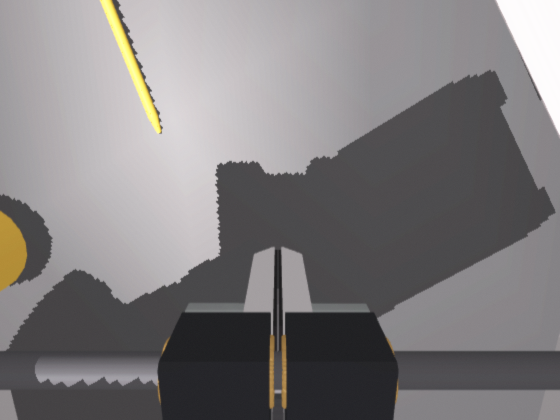

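>>> send_rows:
  plan:
    - [[-0.16,-0.255,0],0]
    - [[-0.16,-0.255,0],0]
    - [[-0.16,-0.255,0],0]
    - [[-0.16,-0.255,0],0]

```text
time_s: 20.65
tcp_pos: [0.5809, 0.1684, 0.0752]
ee_rot: [[0.003, 0.527, 0.85], [0.003, 0.85, -0.527], [-1.0, 0.004, 0.001]]
force: [-0.5, 1.0, 0.2]
width: 0.006
```

>>> send_rows:
  plan:
    - [[-0.16,-0.255,0],0]
    - [[-0.16,-0.255,0],0]
    - [[-0.16,-0.255,0],0]
    - [[-0.16,-0.255,0],0]

```text
time_s: 21.05
tcp_pos: [0.5729, 0.1564, 0.0738]
ee_rot: [[-0.0, 0.528, 0.849], [-0.0, 0.849, -0.528], [-1.0, -0.0, -0.0]]
force: [-0.3, 0.3, 0.2]
width: 0.003
```

```bash
cat > q.py <<'E'
from h import *
s=read_state();d=s["tcp_pos"][:2]-A;u=np.array([np.cos(1.0105),np.sin(1.0105)]);n=np.array([-u[1],u[0]])
print(s["time_s"],"q",d@u,"l",d@n,"z",s["tcp_pos"][2],"Fu",s["force"][:2]@u,"Fn",s["force"][:2]@n,"Fz",s["force"][2])
E
python3 q.py
```

```text
21.05 q 0.13424065903113092 l 0.0001722954199089785 z 0.07382644496415315 Fu 0.09018839671296114 Fn 0.386222558638146 Fz 0.2126040890677142
```

>>> send_rows:
  plan:
    - [[-0.16,-0.255,0],0]
    - [[-0.16,-0.255,0],0]
    - [[-0.16,-0.255,0],0]
    - [[-0.16,-0.255,0],0]
    - [[-0.16,-0.255,0],0]
    - [[0,0,0],0]

```text
time_s: 21.65
tcp_pos: [0.5651, 0.1437, 0.074]
ee_rot: [[-0.0, 0.528, 0.849], [-0.0, 0.849, -0.528], [-1.0, -0.0, -0.0]]
force: [0.5, 0.4, -0.3]
width: 0.004
```

```bash
python3 q.py
```

```text
21.65 q 0.11931305990281024 l 3.17576590757665e-05 z 0.07399541375770258 Fu 0.6226679924283522 Fn -0.2345309136899734 Fz -0.33655453548685554
```

>>> send_rows:
  plan:
    - [[-0.11,-0.17,0],0]
    - [[-0.11,-0.17,0],0]
    - [[-0.11,-0.17,0],0]
    - [[0,0,0],0]

```text
time_s: 22.05
tcp_pos: [0.562, 0.1392, 0.074]
ee_rot: [[0.0, 0.528, 0.849], [0.0, 0.849, -0.528], [-1.0, 0.0, -0.0]]
force: [0.6, 1.9, -0.1]
width: 0.005
```

```bash
python3 q.py
```

```text
22.05 q 0.11388743655008922 l 0.00026128581291459674 z 0.0740276918072439 Fu 1.8970427155762681 Fn 0.5209052883917767 Fz -0.1003821365834956
```

>>> send_rows:
  plan:
    - [[-0.055,-0.085,0],0]
    - [[-0.055,-0.085,0],0]
    - [[0,0,0],0]

```text
time_s: 22.35
tcp_pos: [0.5619, 0.1391, 0.0742]
ee_rot: [[0.002, 0.527, 0.85], [0.002, 0.85, -0.527], [-1.0, 0.003, 0.001]]
force: [6.8, 9.1, -5.1]
width: 0.001
```

```bash
python3 q.py
```

```text
22.35 q 0.11374200243959386 l 0.000284906624611031 z 0.07419679243557875 Fu 11.344052636537777 Fn -0.8708447491442941 Fz -5.087305123721393
```

>>> send_rows:
  plan:
    - [[0.5,0.85,0],0]
    - [[1.5,2.4,0],0]
    - [[1.5,2.4,3],0]
    - [[0.5,0.8,4],0]
    - [[0,0,4],0]
    - [[0,0,4],0]
    - [[0,0,0],0]

```text
time_s: 23.05
tcp_pos: [0.6032, 0.2023, 0.229]
ee_rot: [[0.006, 0.528, 0.849], [0.003, 0.849, -0.528], [-1.0, 0.005, 0.003]]
force: [0.3, 0.0, -0.7]
width: 0.002
```

```bash
python3 q.py
python3 - <<'E'
from h import *
u=np.array([np.cos(1.0105),np.sin(1.0105)]);n=np.array([-u[1],u[0]])
for k in ("side","top"):
    p=grab_frame(k);save(p,k+"20.png",(180,300,200,360) if k=="side" else (140,280,180,380),5 if k=="side" else 4)
    X=cloud(p);z=X[...,2];q=(X[...,:2]-A)@u;l=(X[...,:2]-A)@n
    m=(abs(l)<.013)&(z>.062)&(z<.092)&(q>.09)&(q<.16)
    print(k,m.sum(),np.sort(q[m])[-12:])
    print([(np.round(d["point"],4),d["score"],np.linalg.norm((np.array(d["point"])[:2]-A))) for d in tip_of(p,"pin_head")])
E
```

```text
23.05 q 0.18918695693038712 l -0.001123222459900028 z 0.2289786823626533 Fu 0.17883938050779855 Fn -0.20252927719177635 Fz -0.6923732017201918
side 98 [0.10456921 0.10459889 0.10469543 0.10479316 0.10479495 0.10484875
 0.10492086 0.10496755 0.10498217 0.10579031 0.10583625 0.10680871]
[(array([0.5897, 0.4048, 0.0081]), 0.55, np.float64(0.3727369581890156)), (array([0.562 , 0.1263, 0.0747]), 0.4, np.float64(0.1031590034849116))]
top 46 [0.09995079 0.09998671 0.10073197 0.10108972 0.10115349 0.10190662
 0.10211208 0.1024304  0.10326768 0.10338573 0.10346613 0.1037283 ]
[]
```

View pics/side20.png

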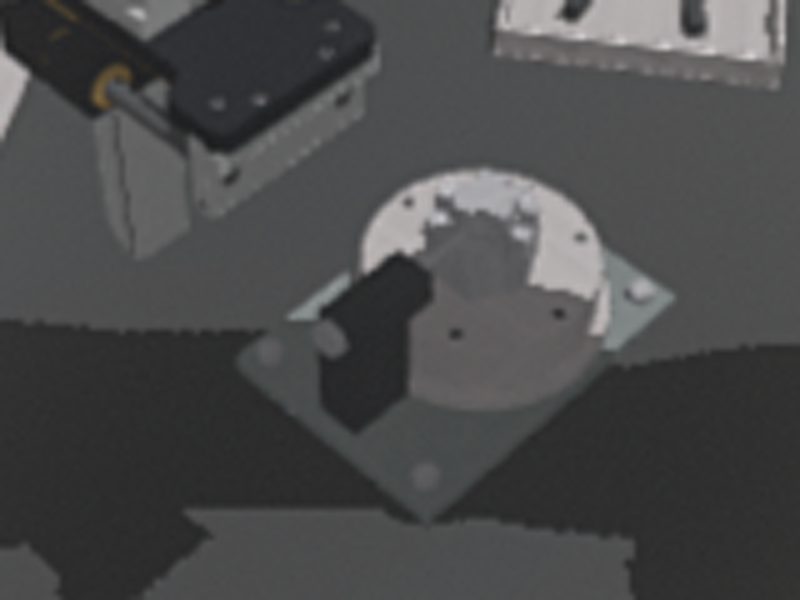

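View pics/top20.png

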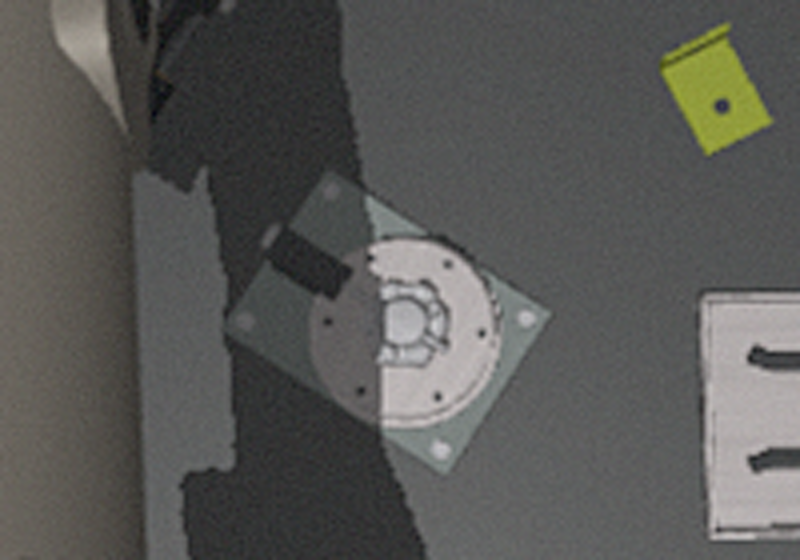

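>>> send_rows:
  plan:
    - [[-2.1,-3.4,0],0]
    - [[-2.1,-3.4,0],0]
    - [[-2.1,-3.4,0],0]
    - [[-2.1,-3.4,0],0]
    - [[0,0,0],0]
    - [[0,0,0],0]
    - [[0,0,0],0]

```text
time_s: 23.95
tcp_pos: [0.517, 0.0667, 0.2235]
ee_rot: [[-0.001, 0.527, 0.85], [-0.001, 0.85, -0.527], [-1.0, -0.001, -0.0]]
force: [0.2, -0.5, 0.2]
width: 0.005
```

```bash
python3 q.py
python3 - <<'E'
from h import *
u=np.array([np.cos(1.0105),np.sin(1.0105)]);n=np.array([-u[1],u[0]])
p=grab_frame("wrist");save(p,"w21.png")
X=cloud(p);z=X[...,2];q=(X[...,:2]-A)@u;l=(X[...,:2]-A)@n
m=(abs(l)<.008)&(z>.07)&(z<.088)&(q>.09)&(q<.16)
print(m.sum(),np.percentile(q[m],[50,90,95,99,100]))
m=(abs(l)<.011)&(z>.083)&(z<.0855)&(q>.05)&(q<.11);print("guide end",np.percentile(q[m],[98,100]))
E
```

```text
23.95 q 0.028585389806939258 l -0.0001533074670938342 z 0.22347210400362835 Fu -0.3549675555331656 Fn -0.4013768220972409 Fz 0.18969211403645822
330 [0.09694465 0.10238135 0.10308192 0.10318396 0.1031968 ]
guide end [0.10162824 0.1031968 ]
```

View pics/w21.png

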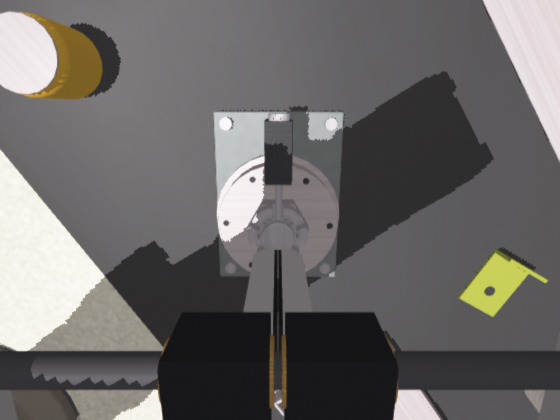

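The head is seated against the guide at px (279,117), with its face about 103 mm from the axle. That is home. I'm handing in.

```bash
python3 -c "
from cell import *
print(finish_job())"
```

```text
the job is handed in; nothing more can be done
None
```

The job is done in the order asked and handed in at about 24 s on the robot's clock, with the arm clear of everything. `finish_job` gave no verdict.

- **Nut:** I pushed the spanner handle clockwise in stages, checking the nut angle each time, for about 0.71 rad in total. The slot ended within about 0.005 rad of the cross hole, short of it rather than past it. A wrist view after the spanner was off gave the same figure.
- **Spanner:** I drew it off level along the handle and laid it in the tray. I eased the grip, then opened the fingers slightly above the floor, because the fingertips reach lower than the spanner. The top of the handle reads about 19–21 mm along its length (18 mm expected), so it lies flat, clear of the walls.
- **Pin:** I pushed it with closed fingers until it stopped firmly at about 11 N. The head's outer face measures 103–105 mm from the axle in the three cameras, against 104 mm for home, and in the top view the tip appears to show on the far side. While pushing, the force rose to about 20 N as the tip entered the axle, then fell away when I slowed down.

**Checks that disagreed:** While the arm was in its view, the side camera put the slot 0.03–0.06 rad off, and the networks' slot points scattered more than that. I went by the much sharper wrist view. The tin, cup and bracket were not touched.

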